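Prop open the hood of a bench lens edger

TASK

Open the lens edger so that the wheel can be changed: with the flat driver from the wooden rack, turn the slotted lock on its hood a quarter turn anticlockwise, and put the driver back upright in its hole. Raise the hood by its bow handle until it leans back on its stop, swing the prop rod up, and bring the hood down gently until it rests on the prop with the rod's ball end in its socket. Do not turn the lock with the fingers, and leave the things lying round the machine where they are.

Things in the scene. Friction and masses are not known exactly. Their poses are not given: they have to be found in the camera images.
- driver_grip (a point): Flat driver, 155 mm long, loose, standing blade-down in the rack: square light-wood handle 26 x 26 mm and 80 mm long, steel shank 8 mm in diameter and flat blade 12 mm wide, 2.5 mm thick. This point is the middle of the handle, 115 mm above the blade's end. z points from the blade up through the handle; x lies along the blade's 12 mm width and y across its thickness; the handle's flats face along x and y. Mass about 90 g
- driver_tip (a point): Middle of the end of the driver's blade; axes as driver_grip
- rack_hole (a point): Mouth centre of the driver's hole, in the top face of a fixed wooden rack, a block 130 x 58 mm and 80 mm high; the hole is 19 mm in diameter and goes right through. The driver hangs in it with the foot of its handle on the rack's top, so its blade's end is then 75 mm below this point. The point lies 40 mm along -x of the rack from the block's middle; a needle file stands upright, to 186 mm above the bench, in another hole 85 mm along +x of the rack from this point
- lock (a joint): Quarter-turn lock in the hood: 0 = locked (its pawl points to the machine's front and hooks under the tub's lip), grows as it is turned anticlockwise seen from above, stop at 1.6 rad; free of the lip from about 1.3. Stiff (0.05 N m), stays where it is left. A blade still wound up in the slot binds and lifts the freed hood: turn it back a little before drawing it out
- lock_slot (a point): Round steel core, 30 mm in diameter, of the quarter-turn lock, near the front edge of the hood on its left. This point is the middle of the slot's floor; the slot is 16 mm long, 4.4 mm wide and 5.5 mm deep, closed at the ends. x lies along the slot, z out of the hood (up while it is shut). The driver can turn about 0.16 rad in the slot before it drives the lock
- hood (a joint): White steel hood of the edger, hinged along its back edge: 0 = shut, grows as it is raised, stop at 1.53 rad (nearly upright). It falls shut if let go below about 1.3 rad, and leans back on its stop if let go above about 1.45; resting on the prop it stands at about 0.88
- hood_hinge (a point): On the hood's hinge line, half-way across the machine and 80 mm above the bench. y lies along the hinge line (to the left for one facing the machine from its front); axes turn with the hood, and while it is shut x points to the machine's back and z up. The grey tub under the hood is 190 mm deep, 240 mm wide, 80 mm high, reaches from the hinge line to the front and is fixed to the bench; the hood's top is 25 mm thick over the rim. Mass of the hood about 0.5 kg
- hood_handle (a point): Middle of the hood's bow handle, a dark round bar 10 mm in diameter, 78 mm long and parallel to the hinge line, standing 32 mm (axis) above the hood's top near its front edge: 168 mm in front of the hinge line and 57 mm above it while the hood is shut; axes as hood_hinge. The bar may turn between the fingers as the hood swings
- prop (a joint): Prop rod: 0 = lying flat in its rest clip inside the tub, grows as its free end is swung up, stop at 1.4 rad. Its pivot is stiff (0.05 N m): it stays where it is left. Seated in the socket it stands at about 0.81 rad; from 0.72 to 0.85 rad the flared socket catches the ball as the hood comes down and guides it home
- prop_pivot (a point): Pivot of the prop rod, at the right front inside the tub, 70 mm above the bench, 70 mm to the right of the machine's middle and 150 mm in front of the hinge line. The pivot's axis is parallel to the hinge line. x points along the rod to its ball end (to the machine's back while it lies flat), z upward from it. The rod is steel, 8 mm in diameter; round it the tub is free for 40 mm on either side, its deck 40 mm below the rod and the tub's rim 10 mm above it
- prop_mid (a point): Middle of the free length of the prop rod, where it is well gripped across its 8 mm: 85 mm from the pivot along the rod; axes as prop_pivot
- prop_tip (a point): Centre of the black ball, 12 mm in diameter, on the free end of the prop rod, 137 mm from its pivot
- socket (a point): Where the ball's centre sits when it is home in the socket under the hood: a steel channel with flared sides, mouth 34 mm wide along the hood's x, 105 mm in front of the hinge line, 14 mm above it while the hood is shut, 70 mm right of the middle, in the plane in which the rod swings; axes as hood_hinge (the socket opens along -z)
- oil_can: Red oil can with an upright spout, 56 mm in diameter, 147 mm high, standing loose beside the machine; origin at the centre of its underside. Bystander
- tape_roll: Roll of paper tape, 70 mm in diameter, 19 mm high; origin at the centre of its underside. Bystander
- sanding_block: Cork sanding block, 46 x 76 x 26 mm; origin at the centre of its underside. Bystander

How it is judged:
By the outcome, as a careful person would: the job done as asked, in the order asked, and still so for the second after the job is handed in, with the robot touching nothing.
It also fails if it takes over 72 s, if anything falls off the work surface, if the arm or the gripper's body presses on something with over 40 N, if the wrist force passes 120 N, or if a joint passes its speed limit or range.

ROBOT

A 6-joint arm with a two-finger parallel gripper is mounted at the origin on a cart in front of the work surface, level with it; the furniture and walls round the work are solid. World frame = base frame: x ahead of the robot, y to its left, z up, the work surface at z = 0. Lengths are in m, angles in degrees, forces in N, time in s.
With the tool pointing down it reaches from about 0.325 to 0.85 m from the base axis. Payload 15.5 kg.
Tool frame: the origin (TCP) lies at the very end of the fingers, on their centre line; the grasp point (between the pads) lies arm.grip_depth behind it (arm.grip_depth is the distance from the TCP to the grasp point, in m); z points along the fingers, y is the direction in which the jaws open and shut (so a half turn about z gives the same grasp; the last joint's range is limited). The gripper opens to 91 mm and grips with 3 to 60 N. Pads are 32 mm wide; open, the fingers measure 118 mm over their backs; the gripper's body (76 mm by 178 mm) begins 60 mm behind the grasp point.
Start: joints at [-75.659, 28.281, 77.091, -0, 74.628, -5.472], TCP at [0.212, -0.588, 0.214] pointing down, gripper open.
Joint ranges: [-166.48, 166.48], [-47.26, 123.95], [12.59, 153.08], [-70.14, 250.14], [6.76, 159.57], [-176.63, 176.63]. Speed limits (degrees/s): [108.29, 108.29, 147.25, 172.46, 172.46, 172.46].

INTERFACE

Orientations are given as a 3x3 rotation matrix whose columns are the frame's x, y, z axes.
In Python, from rig import arm gives the robot as it stands. Calls block until the motion is done:
- arm.move_to(position, orientation): joint-space move of the TCP to a pose.
- arm.move_l(position, orientation=None, feed=0.15): straight line of the TCP; orientation=None keeps the orientation; feed is the mean speed in m/s.
- arm.move_joints(angles): joint-space move.
- arm.grip(opening): finger opening in m; the grip force is fixed at half the most; returns when the fingers have stopped.
- arm.sleep(seconds).
- arm.solve_ik(position, orientation): joint angles nearest the present ones, or None.
- arm.snapshot(name): name is "scene" or "top"; returns the picture (384x512x3 uint8, red, green, blue); there is no depth.
- arm.get_calibration(name): a dict with "intrinsics" (3x3 intrinsics, pixels), "k1" (the pictures are not rectified: a ray, as slopes to the right and down, at radius r is drawn at 1 + k1 r^2 times it, then the intrinsics apply), "cam_to_world" (4x4, takes a point from camera to world coordinates). Camera axes: x right, y down, z forward; pixel columns grow to the right and rows downward; lengths in m; the calibration is good to about 2 mm. A picture is of the moment at which its call begins. get_calibration takes no time and is no camera call.
A pose or a line that the arm cannot do raises arm.Unreachable and nothing moves.
- arm.sign_off(): hands the job in, once; it reports no verdict.
Readings, each from a call of its own:
- arm.current_t(): time.
- arm.current_joint_positions(): joint angles.
- arm.current_dq(): joint speeds.
- arm.current_tau(): joint torques, N m.
- arm.current_ee_pos(): TCP position.
- arm.current_tool_rot(): TCP orientation.
- arm.current_force(): force on the tool from outside, world axes, zero at the start.
- arm.current_torque(): the same for the moment, N m.
- arm.current_width(): finger opening in m.
Only numpy, scipy, OpenCV 4.12 (cv2) and the standard library are available. Lean on these libraries where they do the work, as an engineer would, in place of code of your own. Each camera call takes 0.05 s, during which the arm holds its last target.

## Working session

There is one attempt and no reset: what is moved stays moved. The work goes in short steps, each a Python script; the robot and the scene stay as the last script left them, time stands still between calls to the robot, and variables do not carry over. Pictures are saved under pics/ and viewed, and the job is handed in when it is done.

```bash
ls; mkdir -p pics
python3 - <<'E'
from rig import arm
import cv2,numpy as np
for n in("scene","top"):
    im=arm.snapshot(n); cv2.imwrite(f"pics/{n}0.png",im[:,:,::-1])
    c=arm.get_calibration(n); print(n,np.round(c["intrinsics"],2).tolist(),c["k1"],np.round(c["cam_to_world"],4).tolist())
print(arm.current_t(),arm.grip_depth,arm.current_width(),arm.current_tool_rot(),arm.current_ee_pos())
E
```

```text
pics
scene [[462.51, 0.0, 258.89], [0.0, 462.51, 193.69], [0.0, 0.0, 1.0]] 0.05193500062877167 [[-0.442, -0.398, 0.8039, -0.5974], [-0.8968, 0.2145, -0.3869, 0.3575], [-0.0184, -0.8919, -0.4518, 0.7462], [0.0, 0.0, 0.0, 1.0]]
top [[496.63, 0.0, 254.22], [0.0, 496.63, 182.72], [0.0, 0.0, 1.0]] -0.04894328484261672 [[0.0123, -0.987, 0.1603, 0.294], [-0.9999, -0.0102, 0.0139, -0.1979], [-0.0121, -0.1604, -0.987, 1.3087], [0.0, 0.0, 0.0, 1.0]]
0.1 0.0188 0.09092176807921439 [[ 9.40803078e-01  3.38953514e-01 -2.88772177e-04]
 [ 3.38953619e-01 -9.40802402e-01  1.13371976e-03]
 [ 1.12600739e-04 -1.16448741e-03 -9.99999316e-01]] [ 0.21176255 -0.58764964  0.21336171]
```

View pics/scene0.png

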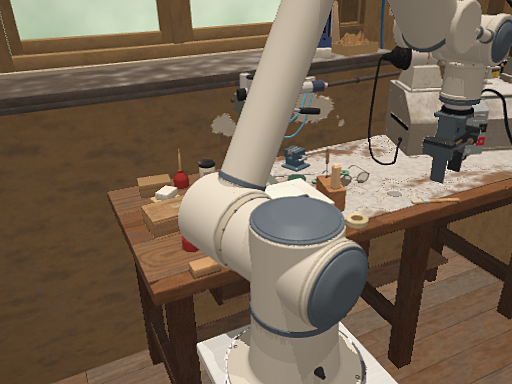

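View pics/top0.png

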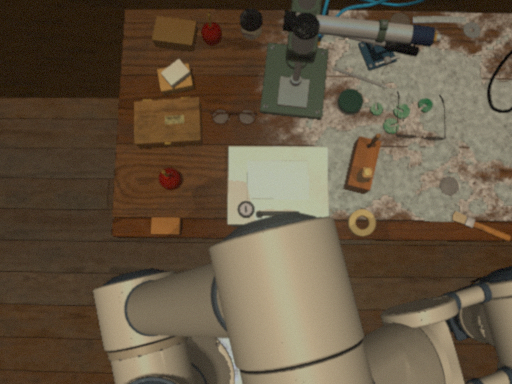

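```bash
cat > h.py <<'E'
from rig import arm
import cv2,numpy as np
CAL={n:arm.get_calibration(n) for n in("scene","top")}
def ray(n,px):
    c=CAL[n];K=c["intrinsics"];k=c["k1"]
    d=np.array([(px[0]-K[0][2])/K[0][0],(px[1]-K[1][2])/K[1][1]])
    u=d.copy()
    for _ in range(20): u=d/(1+k*(u@u))
    T=np.array(c["cam_to_world"]); r=T[:3,:3]@np.array([u[0],u[1],1.]); return T[:3,3],r/np.linalg.norm(r)
def onz(n,px,z):
    o,r=ray(n,px); return o+r*(z-o[2])/r[2]
def proj(n,p):
    c=CAL[n];K=np.array(c["intrinsics"]);T=np.array(c["cam_to_world"])
    q=T[:3,:3].T@(np.asarray(p,float)-T[:3,3]);u=q[:2]/q[2];u=u*(1+c["k1"]*(u@u));return np.array([K[0,0]*u[0]+K[0,2],K[1,1]*u[1]+K[1,2]])
def tri(a,b):
    o1,r1=ray("top",a);o2,r2=ray("scene",b)
    s=np.linalg.lstsq(np.c_[r1,-r2],o2-o1,rcond=None)[0]
    p=o1+s[0]*r1;q=o2+s[1]*r2; return (p+q)/2,np.linalg.norm(p-q)
def save(n,name,box=None,s=1):
    im=arm.snapshot(n)[:,:,::-1].copy()
    full=im
    if box: im=im[box[1]:box[3],box[0]:box[2]]
    if s!=1: im=cv2.resize(im,None,fx=s,fy=s,interpolation=cv2.INTER_CUBIC)
    cv2.imwrite(f"pics/{name}.png",im); return full
E
python3 - <<'E'
from h import *
np.set_printoptions(precision=4,suppress=True)
for nm,px,z in [("lock",(245.5,209),.105),("hoodBL",(229,147),.105),("hoodBR",(327,148),.105),("handleL",(257,213),.137),("drv",(367,174),.155),("file",(375,141),.186),("tape",(362,222),.019),("block",(166,226),.026),("red",(170,178),.1)]:
    p=onz("top",px,z);print(nm,p,proj("scene",p))
E
```

```text
lock [ 0.4244 -0.1605  0.105 ] [267.6242 212.7717]
hoodBL [ 0.5788 -0.1171  0.105 ] [232.0211 194.3251]
hoodBR [ 0.5786 -0.3606  0.105 ] [300.4869 178.3321]
handleL [ 0.4117 -0.1889  0.137 ] [278.5709 202.4297]
drv [ 0.5049 -0.4475  0.155 ] [336.592  167.0806]
file [ 0.5774 -0.4614  0.186 ] [327.8859 149.7612]
tape [ 0.4029 -0.461   0.019 ] [356.5568 217.6457]
block [0.3863 0.0473 0.026 ] [205.156  262.7745]
red [0.5   0.028 0.1  ] [195.7071 218.2089]
```

Run:
```python
from h import *
np.set_printoptions(precision=0,suppress=True)
for z in (0,.2,.3): print(z,proj("scene",(0,0,z)))
for a in range(-165,166,15):
    t=np.radians(a+90); print(a,*[proj("scene",(d*np.cos(t),d*np.sin(t),.2)) for d in(.1,.25)])
```

```text
0 [293. 365.]
0.2 [295. 286.]
0.3 [295. 241.]
-165 [330. 265.] [376. 237.]
-150 [319. 260.] [350. 227.]
-135 [307. 257.] [322. 221.]
-120 [294. 256.] [294. 219.]
-105 [282. 256.] [267. 220.]
-90 [270. 259.] [240. 225.]
-75 [259. 263.] [215. 234.]
-60 [251. 269.] [193. 247.]
-45 [244. 276.] [175. 263.]
-30 [241. 285.] [163. 283.]
-15 [242. 294.] [158. 306.]
0 [246. 303.] [163. 331.]
15 [254. 311.] [180. 356.]
30 [265. 318.] [209. 378.]
45 [279. 322.] [249. 394.]
60 [295. 324.] [295. 401.]
75 [310. 323.] [342. 398.]
90 [325. 320.] [384. 386.]
105 [336. 313.] [415. 365.]
120 [344. 306.] [433. 341.]
135 [349. 297.] [438. 315.]
150 [349. 288.] [433. 291.]
165 [346. 279.] [419. 269.]
```

Run:
```python
from h import *
print(arm.current_t())
arm.move_joints([-112,0,100,0,74.6,-5.5])
print(arm.current_t())
save("top","top1",(120,90,440,330),2.4);save("scene","scene1",(150,100,400,290),3)
```

```text
0.1
1.5167
```

View pics/top1.png

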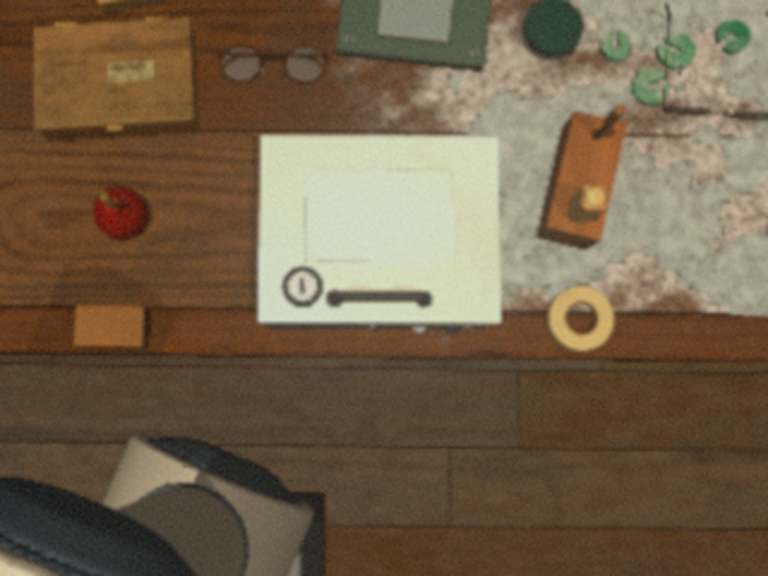

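View pics/scene1.png

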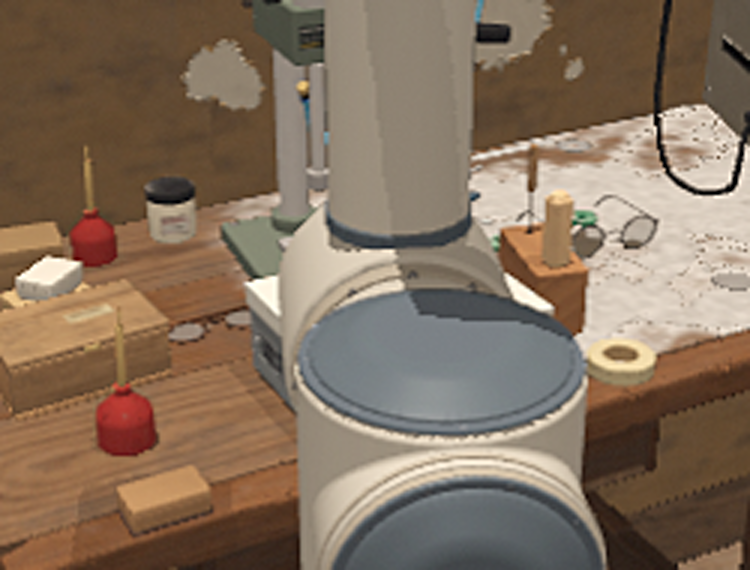

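Run:
```python
from h import *
a=save("top","rawtop1");b=save("scene","rawscene1")
for k in range(3):
    pass
z=lambda im,box,s:cv2.resize(im[box[1]:box[3],box[0]:box[2]],None,fx=s,fy=s,interpolation=cv2.INTER_CUBIC)
L=z(a,(225,190,310,230),8); cv2.imwrite("pics/zl.png",L)
D=z(a,(335,130,390,200),8); S=z(b,(310,140,360,220),7)
h=max(D.shape[0],S.shape[0]);c=np.zeros((h,D.shape[1]+S.shape[1],3),np.uint8);c[:D.shape[0],:D.shape[1]]=D;c[:S.shape[0],D.shape[1]:]=S;cv2.imwrite("pics/zd.png",c)
```

```text
(no output)
```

View pics/zl.png

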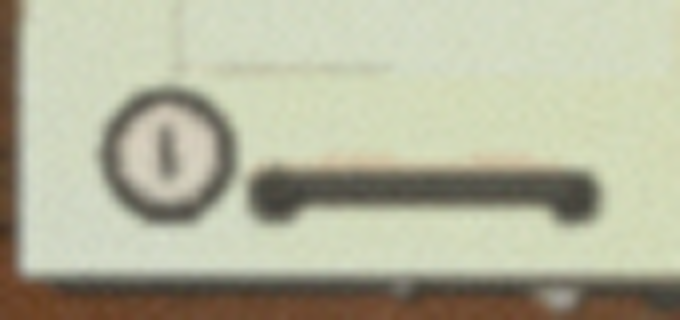

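View pics/zd.png

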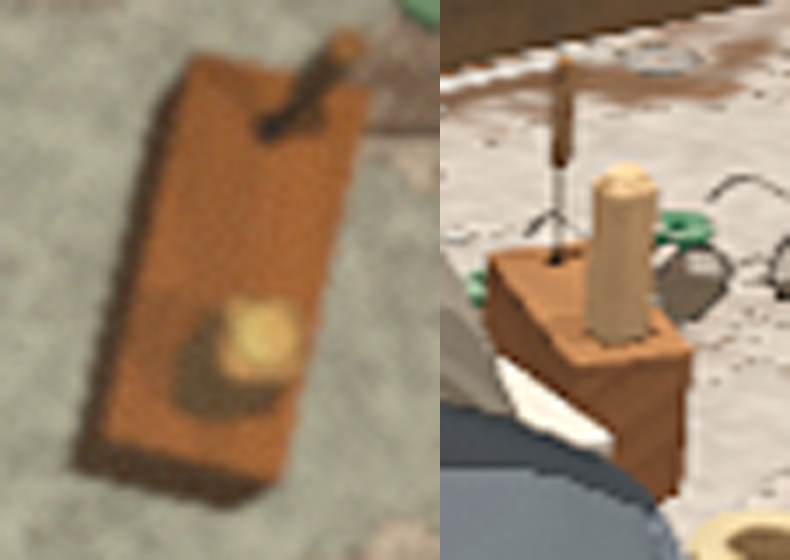

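Run:
```python
from h import *
np.set_printoptions(precision=4,suppress=True)
a=cv2.imread("pics/rawtop1.png");b=cv2.imread("pics/rawscene1.png")
hsv=cv2.cvtColor(a,cv2.COLOR_BGR2HSV)
# sample
for p in [(367,174),(362,160),(350,183),(246,209),(246,213),(241,209),(250,150),(275,213)]: print(p,a[p[1],p[0]],hsv[p[1],p[0]])
# rack top mask
H,S,V=[hsv[...,i].astype(int) for i in range(3)]
print("rack rows"); 
for y in range(165,185): print(y,' '.join(f"{a[y,x,0]:3d}/{a[y,x,2]:3d}" for x in range(356,378)))
print("slot gray")
g=cv2.cvtColor(a,cv2.COLOR_BGR2GRAY)
for y in range(200,219): print(y,' '.join(f"{g[y,x]:3d}" for x in range(236,256)))
```

```text
(367, 174) [108 179 207] [ 22 122 207]
(362, 160) [ 51  90 148] [ 12 167 148]
(350, 183) [ 56  99 155] [ 13 163 155]
(246, 209) [122 135 138] [ 24  30 138]
(246, 213) [177 195 200] [ 23  29 200]
(241, 209) [182 201 206] [ 24  30 206]
(250, 150) [183 218 211] [ 36  41 218]
(275, 213) [76 85 87] [25 32 87]
rack rows
165  55/155  53/154  54/153  55/150  58/150  51/150  55/150  58/150  48/147  55/155  60/162  53/157  54/163  56/167  56/166  57/164  58/165  47/161  55/159  82/159 115/157 136/165
166  49/143  52/145  54/150  49/144  57/150  55/151  53/149  57/150  58/153  58/151  55/152  54/156  59/160  52/162  57/163  53/163  54/165  54/163  61/157 107/165 129/164 132/159
167  49/137  56/142  54/146  53/142  52/145  53/145  57/145  63/155  75/170  72/167  65/157  64/158  67/164  72/173  70/170  63/164  56/162  50/156  67/159 110/159 133/162 140/165
168  57/140  52/139  52/139  51/135  49/132  56/135  59/134  70/159  80/179  83/180  89/183  91/189  87/190  89/193  79/181  71/168  66/161  52/157  77/161 113/160 138/163 137/160
169  56/141  54/142  52/137  50/129  46/117  52/115  55/120  73/
[... 3721 characters left out ...]
 208 199 172 122 101 148 202
211 210 177 113 113 159 192 206 202 184 141 139 174 202 206 190 151 110 103 154 193
212 209 191 131 102 125 166 193 201 192 172 171 196 202 199 172 126  94 125 173 178
213 211 201 166 110  95 132 163 182 197 194 194 197 194 172 131  98 100 151 194 180
214 211 211 189 140  97  97 126 152 173 185 184 174 160 143 101  93 136 188 208 185
215 213 212 203 180 134  98  94 111 120 129 134 121 112 105 103 134 177 207 211 186
216 211 209 212 204 182 146 109  91  86  87  89  86  82 103 142 184 201 212 212 192
217 210 211 209 213 208 193 170 129 115 111 113 115 121 146 186 208 213 213 209 207
218 211 213 210 214 211 210 198 189 188 183 184 185 186 194 209 214 212 214 213 211
```

Run:
```python
from h import *
np.set_printoptions(precision=4,suppress=True)
a=cv2.imread("pics/rawtop1.png").astype(float);b=cv2.imread("pics/rawscene1.png").astype(float)
Z=6
def up(im,box): return cv2.resize(im[box[1]:box[3],box[0]:box[2]],None,fx=Z,fy=Z,interpolation=cv2.INTER_CUBIC)
def topx(P,box): return (np.asarray(P)+.5)/Z-.5+np.array(box[:2])
# driver handle top view: G channel bright relative B
bx=(355,160,380,185);u=up(a,bx)
for th in(100,115,130,145,160):
    m=((u[...,1]>th)&(u[...,1]-u[...,0]>38)).astype(np.uint8)
    n,l,s,c=cv2.connectedComponentsWithStats(m);k=l[int((172-160+.5)*Z),int((367-355+.5)*Z)]
    cs=max(cv2.findContours((l==k).astype(np.uint8),0,2)[0],key=cv2.contourArea)
    r=cv2.minAreaRect(cs);print("top",th,k,topx(r[0],bx),np.array(r[1])/Z,r[2])
# slot
bx=(241,203,251,216);g=cv2.cvtColor(a.astype(np.float32),cv2.COLOR_BGR2GRAY);u=up(g,bx)
yy,xx=np.mgrid[203:216,241:251]
w=np.clip(175-g[205:213,243:250],0,None);yy,xx=np.mgrid[205:213,243:250]
cx,cy=(w*xx).sum()/w.sum(),(w*yy).sum()/w.sum();C=np.cov(np.c_[xx.ravel(),yy.ravel()].T,aweights=w.ravel())
e,v=np.linalg.eigh(C);print("slot",cx,cy,e,v[:,1])
d=v[:,1]
p1,p2=onz("top",(cx-3*d[0],cy-3*d[1]),.105),onz("top",(cx+3*d[0],cy+3*d[1]),.105);D=p1-p2;print("slot world",(p1+p2)/2,np.degrees(np.arctan2(D[1],D[0])))
# ring centroid
w=(g<150).astype(float);m=np.zeros_like(w);m[199:220,235:255]=1;w*=m
n,l=cv2.connectedComponents((w>0).astype(np.uint8));
pts=np.argwhere(l==np.bincount(l[l>0]).argmax())[:,::-1].astype(np.float32);print("ring",cv2.minEnclosingCircle(pts), onz("top",cv2.minEnclosingCircle(pts)[0],.105))
# hood
hsv=cv2.cvtColor(a.astype(np.uint8),cv2.COLOR_BGR2HSV)
m=((g>150)&(hsv[...,1]<70)).astype(np.uint8);m[:,:222]=0;m[:,335:]=0;m[:140]=0;m[228:]=0
m=cv2.morphologyEx(m,cv2.MORPH_OPEN,np.ones((5,5),np.uint8))
cs=max(cv2.findContours(m,0,2)[0],key=cv2.contourArea);hull=cv2.approxPolyDP(cv2.convexHull(cs),4,True)[:,0];print("hood",hull)
for p in hull: print(p,onz("top",p,.105))
```

```text
top 100 3 [368.1973 168.2927] [11.6811 18.3111] 6.009006023406982
top 115 1 [367.5  171.75] [10.  10.5] 90.0
top 130 1 [367.3333 171.8333] [9.1667 8.8333] 90.0
top 145 1 [367.5    171.9167] [8.  7.5] 90.0
top 160 1 [367.25   171.5833] [6.364  6.1283] 45.0
slot 245.42812841868292 208.77181168526602 [0.2765 2.8015] [0.0507 0.9987]
slot world [ 0.4249 -0.1603  0.105 ] 3.7561374850860783
ring ((245.55555725097656, 209.1666717529297), 8.557273864746094) [ 0.424  -0.1607  0.105 ]
hood [[334 140]
 [334 208]
 [327 224]
 [228 223]
 [229 146]]
[334 140] [ 0.5992 -0.3783  0.105 ]
[334 208] [ 0.4291 -0.3759  0.105 ]
[327 224] [ 0.39   -0.3585  0.105 ]
[228 223] [ 0.3898 -0.1185  0.105 ]
[229 146] [ 0.5814 -0.1171  0.105 ]
```

```bash
cat > edges.py <<'E'
from h import *
np.set_printoptions(precision=4,suppress=True)
def cross(v,th):
    s=v-th; i=np.where(s[:-1]*s[1:]<0)[0]
    return [k+s[k]/(s[k]-s[k+1]) for k in i]
if __name__=="__main__":
    a=cv2.imread("pics/rawtop1.png");g=cv2.cvtColor(a,cv2.COLOR_BGR2GRAY).astype(float)
    B=cv2.GaussianBlur(a[...,0].astype(float),(3,3),0.6)
    def vert(x0,x1,rows):
        P=[]
        for y in rows:
            c=cross(B[y,x0:x1],125)
            if c:P.append((x0+c[0],y))
        return np.array(P)
    def hor(y0,y1,cols,last=False):
        P=[]
        for x in cols:
            c=cross(B[y0:y1,x],125)
            if c:P.append((x,y0+c[-1 if last else 0]))
        return np.array(P)
    L=vert(222,236,range(155,215));R=vert(320,336,range(152,190));K=hor(140,153,range(235,320));F=hor(216,228,range(235,250))
    def fit(P):
        W=np.array([onz("top",p,.105)[:2] for p in P]); c=np.median(W,0)
        vx,vy,x,y=cv2.fitLine(W.astype(np.float32),cv2.DIST_HUBER,0,.001,.001).ravel(); return np.array([x,y]),np.degrees(np.arctan2(vy,vx)),len(P)
    for n,P in zip("LRKF",(L,R,K,F)): print(n,*fit(P))
    # handle bar
    m=(g<130).astype(np.uint8);m[:,:255]=0;m[:,303:]=0;m[:208]=0;m[219:]=0
    ys,xs=np.where(m);print("bar px",xs.min(),xs.max())
    W=[]
    for x in range(262,295):
        w=np.clip(170-g[208:219,x],0,None);W.append((x,(w*np.arange(208,219)).sum()/w.sum()))
    W=np.array([onz("top",p,.137)[:2] for p in W]);vx,vy,x,y=cv2.fitLine(W.astype(np.float32),cv2.DIST_HUBER,0,.001,.001).ravel();print("bar",x,y,np.degrees(np.arctan2(vy,vx)))
    w=np.clip(170-g[210:217,252:305],0,None).sum(0);c=cross(w,w.max()/2*.8);print("bar ends",[252+q for q in c],[onz("top",(252+q,213.3),.137) for q in c])
E
python3 edges.py
```

```text
L [ 0.4863 -0.1152] -0.13197805 60
R [ 0.5231 -0.3648] -24.809492 1
K [ 0.5825 -0.2237] -89.420006 81
F [ 0.3944 -0.1498] -53.565598 15
bar px 256 299
bar 0.41208938 -0.23690835 -89.33219
bar ends [np.float64(252.79545454545453), np.float64(256.05164319248826), np.float64(298.87665198237886)] [array([ 0.4109, -0.1789,  0.137 ]), array([ 0.411 , -0.1866,  0.137 ]), array([ 0.4121, -0.2879,  0.137 ])]
```

Run:
```python
from h import *
np.set_printoptions(precision=4,suppress=True)
b=cv2.imread("pics/rawscene1.png");a=cv2.imread("pics/rawtop1.png")
for y in range(162,192,2): print(y,' '.join(f"{b[y,x,1]:3d}" for x in range(326,346)))
A=cv2.resize(a[158:190,350:382],None,fx=14,fy=14,interpolation=cv2.INTER_NEAREST);B=cv2.resize(b[160:192,322:354],None,fx=14,fy=14,interpolation=cv2.INTER_NEAREST)
cv2.imwrite("pics/zd2.png",np.hstack([A,B])[:, :800] if 0 else cv2.resize(np.hstack([A,B]),(800,400)))
p=np.array([.503,-.447,.12]);
print(proj("scene",p+[0.013,.0,0])-proj("scene",p), np.linalg.norm(proj("scene",p+np.array([.387,.9,0])*0+np.array([-.58,-.81,0])*.026)-proj("scene",p)))
print(proj("scene",(.5825,-.1152,.105)), tri((367.4,171.8),(336.4,165.5)))
```

```text
162  52  61 120 191 211 208 209 210 210 208 207 207 205 204 205 208 211 211 207 201
164 157 163 215 212 208 207 209 215 227 231 227 224 215 211 215 213 210 207 202 200
166 159 159 210 207 211 188 157 147 172 204 194 191 197 200 204 209 213 216 218 216
168 152 163 212 205 210 178 111 120 131 143 144 138 131 128 132 187 217 213 211 210
170  96 166 209 197 203 175 111 121 116 116 123 128 132 125 133 155 162 164 166 174
172 164 163 187 191 220 184 112 121 121 121 122 130 132 124 160 191 159  89 100 153
174 176 169 205 179 155 125 117 122 120 122 124 129 131 128 103  69  86 109 105 103
176  42  59  78  72 109 128 121 122 119 119 122 128 128 124 160 209 195 104  81 147
178 139 142 147 150 137 121 121 120 117 118 122 127 128 124 118  89  73  96  91 136
180 137 139 140 145 134 121 120 120 116 118 121 126 130 126 112  94  93  90  90  90
182 137 135 136 139 131 121 121 118 116 118 122 124 125 139 144 116  93  96  93  93
184 144 142 140 140 129 119 119 120 119 119 124 125 124 124 137 127  90  94  94  95
186 127 124 124 124 122 119 120 119 118 121 124 123 125 112 129 153 150 113 127 178
188 124 139 124 123 118 114 102 104 114 113 108  95  80 115 141 144 149 146 157 178
190  68 100 135 145 143 145 146 145 148 151 148 148 147 147 140 125 120 122 112  97
[-2.3351 -1.4938] 8.272066941273238
[230.9704 193.9785] (array([ 0.5091, -0.4485,  0.1586]), np.float64(0.001577873965549263))
```

View pics/zd2.png

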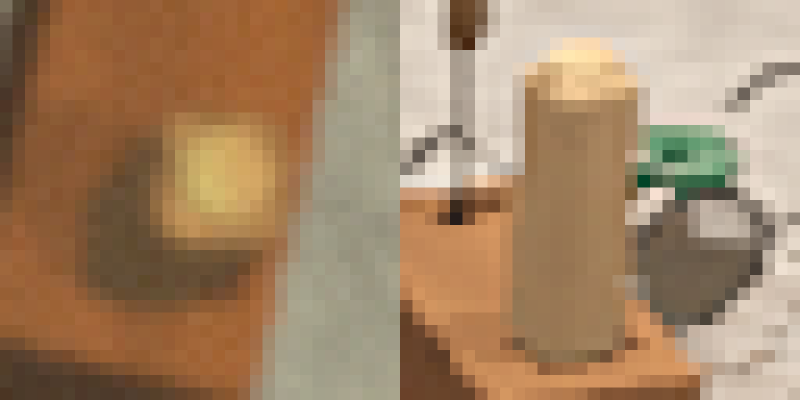

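```bash
cat >> h.py <<'E'
def Rz(deg):
    c,s=np.cos(np.radians(deg)),np.sin(np.radians(deg)); return np.array([[c,s,0],[s,-c,0],[0,0,-1.]])
E
python3 - <<'E'
from h import *
np.set_printoptions(precision=4,suppress=True)
C=[onz("top",((x)/8-.44+335,(y)/8-.44+130),.08) for x,y in((195,58),(362,97),(107,440),(270,482))]
C=np.array(C);print(C,C.mean(0));e=(C[0]+C[1]-C[2]-C[3])/2;print(np.linalg.norm(e),np.linalg.norm(C[1]-C[0]),np.degrees(np.arctan2(e[1],e[0])))
print("hole",C.mean(0)-.04*e/np.linalg.norm(e),"handle",onz("top",(367.4,171.8),.16))
p=[.509,-.448,.26]
print(arm.solve_ik(p,Rz(-11)))
arm.move_to(p,Rz(-11));print(arm.current_t(),arm.current_joint_positions())
E
```

```text
[[ 0.6146 -0.4456  0.08  ]
 [ 0.6025 -0.4985  0.08  ]
 [ 0.4913 -0.4153  0.08  ]
 [ 0.4785 -0.4661  0.08  ]] [ 0.5467 -0.4564  0.08  ]
0.12758805422059713 0.05426364570862143 -14.244342059198386
hole [ 0.5079 -0.4465  0.08  ] handle [ 0.5093 -0.4475  0.16  ]
[-46.3954  30.7575  65.143   -0.      84.0995  54.6046]
3.8833 [-46.4872  30.7161  65.1589  -0.0133  84.0986  54.5833]
```

Run:
```python
from h import *
np.set_printoptions(precision=4,suppress=True)
arm.move_l([.509,-.447,.101],Rz(-13),feed=.12);print(arm.current_force())
arm.grip(0.02);print(arm.current_width(),arm.current_force(),arm.current_torque(),arm.current_t())
save("scene","g1",(280,110,400,230),5)
arm.move_l([.509,-.447,.24],feed=.15);print(arm.current_ee_pos(),arm.current_width(),arm.current_force(),arm.current_t())
arm.sleep(.1)
save("scene","g2",(280,80,400,200),5);save("top","g2t")
```

```text
[0.0625 0.2844 0.9071]
0.02858772145123927 [ 0.2397  0.2954 -0.7837] [-0.0203  0.0488  0.0416] 6.3333
[ 0.5086 -0.4466  0.2389] 0.02910106384386513 [-0.2391 -0.1    -1.6161] 7.4583
```

View pics/g1.png

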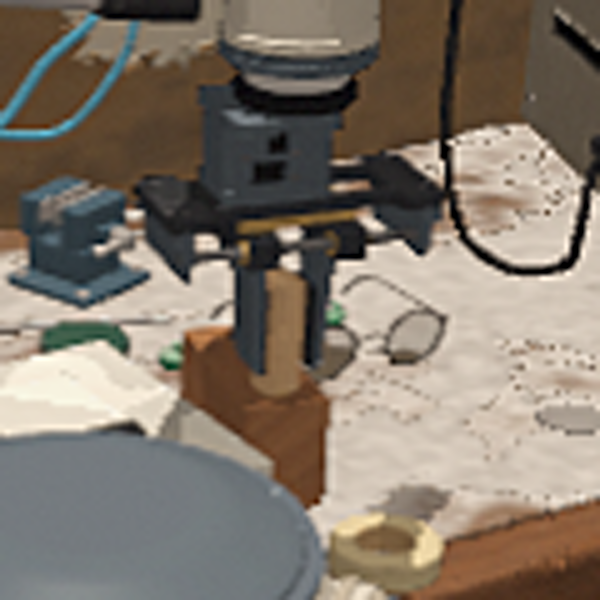

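View pics/g2.png

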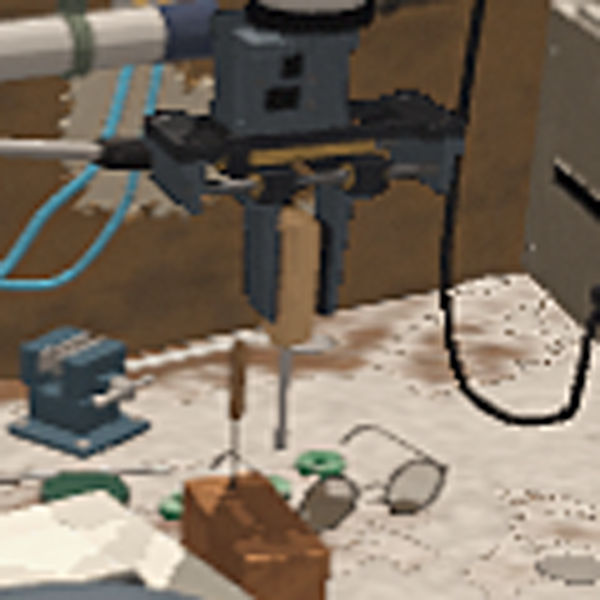

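View pics/g2t.png

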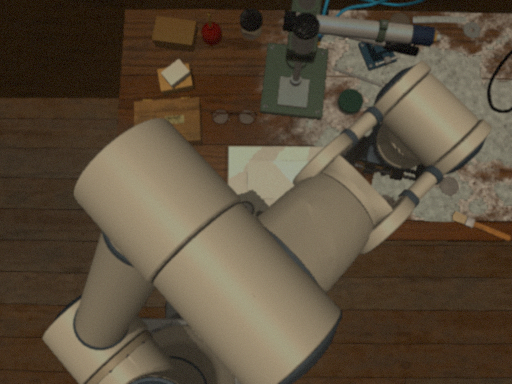

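Run:
```python
from h import *
np.set_printoptions(precision=2,suppress=True)
f=lambda p:(proj("scene",p)-[280,80]+.5)*5-.5
for z in(.143,.16,.182,.2,.22,.26): print(z,f((.5086,-.4466,z)))
print(arm.current_width(),arm.current_force(),arm.current_torque())
im=cv2.imread("pics/g2.png")[180:470,230:370];cv2.imwrite("pics/g2z.png",cv2.resize(im,None,fx=2,fy=2))
```

```text
0.143 [279.26 452.99]
0.16 [280.8  428.39]
0.182 [282.83 396.16]
0.2 [284.51 369.45]
0.22 [286.41 339.42]
0.26 [290.3  278.15]
0.02848699036398361 [ 0.05 -0.57 -0.88] [ 0.01  0.03 -0.01]
```

View pics/g2z.png

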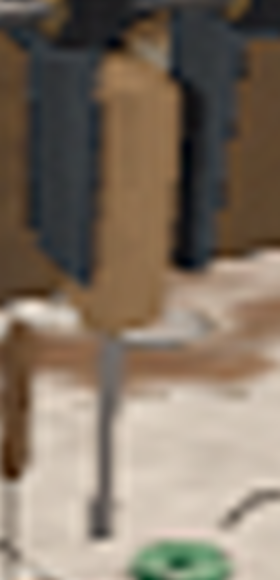

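Run:
```python
from h import *
ims=[]
for psi in(-40,50):
    arm.move_to([.509,-.447,.24],Rz(psi)); arm.sleep(.05)
    im=arm.snapshot("scene")[:,:,::-1]; ims.append(cv2.resize(im[120:178,320:352],None,fx=10,fy=10,interpolation=cv2.INTER_NEAREST))
    print(arm.current_t(),arm.current_width())
    print('\n'.join(' '.join(f"{im[y,x,1]:3d}" for x in range(328,344)) for y in range(152,174)))
cv2.imwrite("pics/bl.png",np.hstack(ims))
```

```text
8.3 0.02869455712660255
 75  88 103  99  99 102 103 103 103 108 102  94  94  94  93  97
 67 122 154 150 142 127 114 106 104 108 102 107 114 115 114 113
 66 159 190 173 160 148 137 118 102 104 119 141 151 161 166 168
 60 161 199 198 197 197 195 168 118  97 140 149 160 167 169 205
 54 170 210 208 206 186 177 170 109  96 170 207 203 204 202 202
 80 167 195 189 195 199 201 179 111 111 185 217 212 209 204 203
 85 175 201 191 191 191 195 174 113 114 179 206 203 203 203 201
 89 183 210 202 197 189 190 169 112 112 179 205 198 196 195 195
 92 177 204 196 190 186 192 173 113 111 175 202 197 197 199 199
 81 171 200 194 194 194 199 168  92 116 175 199 194 194 197 199
114 183 202 199 200 202 210 175  87 139 187 199 197 200 202 203
166 207 201 199 201 204 210 175  84 174 215 211 209 208 206 202
207 204 199 198 198 201 206 173  84 178 214 206 205 204 202 199
204 197 198 198 196 198 205 175  90 179 213 204 200 199 202 205
201 198 198 199 203 208 180 107  97 110 177 206 200 199 202 207
207 200 202 204 206 210 175  93 102  94 167 204 200 201 203 204
203 196 195 197 203 211 176  92  99 115 180 207 202 
[... 1066 characters left out ...]
 207 201 199 202 208 184 114 120 187 213 209 209 208 205 202
208 204 199 198 199 205 181 114 121 187 211 206 204 204 202 199
203 198 198 198 197 201 168  90  92 170 208 201 200 200 202 204
201 198 199 200 203 209 184 118 161 203 203 202 199 200 202 206
208 200 201 204 205 205 203 170 173 202 198 198 199 200 204 204
203 196 195 197 202 204 207 178 172 204 201 201 202 202 203 203
199 193 193 191 193 200 207 176 174 206 203 201 201 201 202 205
200 188 187 193 195 195 201 187 188 209 206 196 181 163 149 156
185 203 202 202 200 197 199 197 196 202 201 183 159 159 148 129
179 182 205 203 203 201 200 199 195 198 186 150 152 172 150  82
218 184 169 196 203 194 189 189 192 183 155 109  92 119 132 162
```

View pics/bl.png

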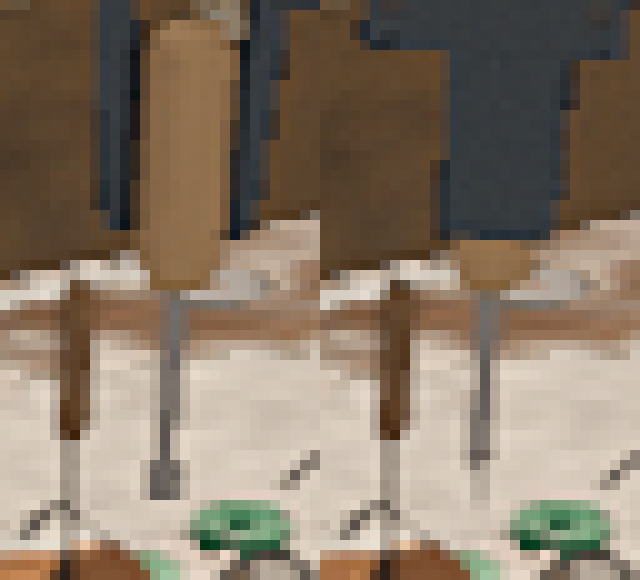

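Run:
```python
from h import *
np.set_printoptions(precision=4,suppress=True)
arm.move_l([.48,-.36,.29],Rz(60),feed=.25)
arm.move_to([.4245,-.1612,.235],Rz(93))
print(arm.current_t(),arm.current_joint_positions(),arm.current_ee_pos())
arm.sleep(.1);f0=arm.current_force();print("f0",f0)
arm.move_l([.4245,-.1612,.205],feed=.06)
for z in np.arange(.204,.193,-.001):
    arm.move_l([.4245,-.1612,z],feed=.03);arm.sleep(.05)
    f=arm.current_force()-f0; print(z,arm.current_ee_pos(),f)
    if f[2]>3: break
print(arm.current_t())
save("scene","l1",(200,80,360,220),5)
```

```text
11.2833 [-28.3932  13.1849  98.1854  -0.0135  68.5794 -31.2842] [ 0.4254 -0.1623  0.2351]
f0 [-0.4269 -0.5755 -2.0059]
0.204 [ 0.4248 -0.1611  0.2045] [-0.7705  0.3741  9.8118]
12.3333
```

View pics/l1.png

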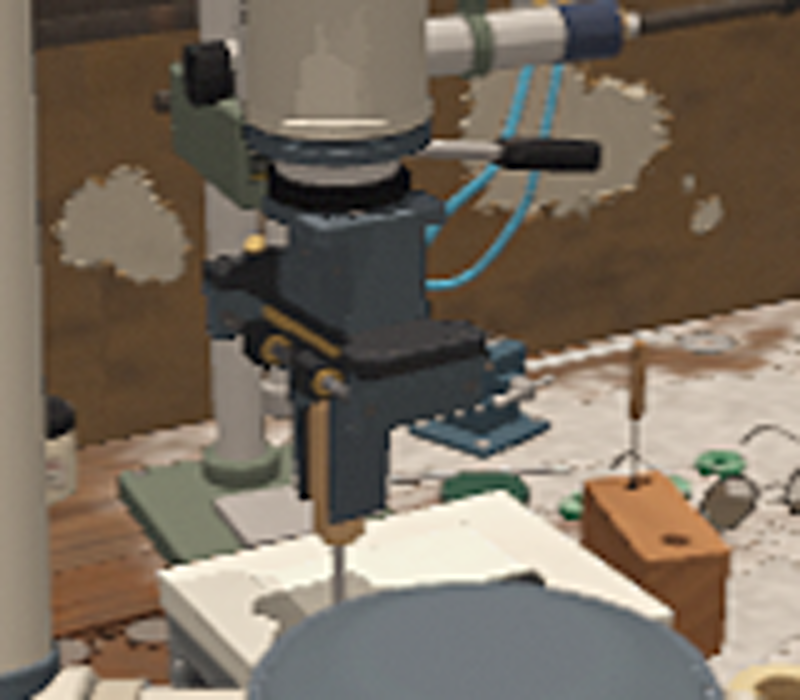

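Run:
```python
from h import *
np.set_printoptions(precision=4,suppress=True)
f0=np.array([-0.43,-0.58,-2.0])
z=.2041
done=False
for dy in [0,.0008,.0016,.0024,.0032,.0016,-.0008,-.0016,-.0024,-.0032]:
    arm.move_l([.4245,-.1612+dy,z],feed=.02)
    f=arm.current_force()-f0;e=arm.current_ee_pos();print(round(dy,4),e,f,round(arm.current_t(),2))
    if f[2]<1.5:
        arm.move_l([.4245,-.1612+dy,z-.0015],feed=.02);f=arm.current_force()-f0;print("push",arm.current_ee_pos(),f)
        if f[2]<4: print("IN");break
        arm.move_l([.4245,-.1612+dy,z],feed=.02)
```

```text
0 [ 0.4247 -0.1611  0.2046] [-0.8324  0.389   9.7097] 12.63
0.0008 [ 0.425  -0.1603  0.2047] [-0.3313  0.9903 11.047 ] 12.88
0.0016 [ 0.425  -0.16    0.2048] [-1.5792 -2.2926 10.9344] 13.13
0.0024 [ 0.425  -0.1594  0.2048] [-1.5462 -3.6549  9.3636] 13.38
0.0032 [ 0.4252 -0.1585  0.2049] [-0.905  -2.2335 10.4383] 13.63
0.0016 [ 0.4251 -0.1594  0.2048] [ 0.6309  2.4526 11.678 ] 13.88
-0.0008 [ 0.4252 -0.1616  0.2047] [ 2.3673  5.1543 10.03  ] 14.15
-0.0016 [ 0.4252 -0.1622  0.2047] [ 1.0482  5.2468 10.1617] 14.4
-0.0024 [ 0.425  -0.1631  0.2046] [1.8376 4.39   9.7677] 14.65
-0.0032 [ 0.4248 -0.1642  0.2044] [2.2679 2.8237 6.1009] 14.9
```

```bash
cat > tip.py <<'E'
from h import *
def tipmeas(name):
    e=arm.current_ee_pos();im=arm.snapshot("scene")[:,:,::-1]
    g=im.astype(float).mean(2)
    res=[]
    for zz in np.arange(.004,.036,.004):
        q=proj("scene",np.array(e)+[0,0,-.0962+zz]);y=int(round(q[1]));x0=int(round(q[0]))-6
        # axis col at row y
        row=g[y,x0:x0+14];bg=np.median(row);w=np.clip(bg-20-row,0,None)
        ax=q[0]-(q[1]-y)*0.06
        res.append((y,round((w*np.arange(x0,x0+14)).sum()/max(w.sum(),1)-ax,2),round(w.sum())))
    q=proj("scene",np.array(e)+[0,0,-.0962]);x,y=int(q[0]),int(q[1])
    cv2.imwrite(f"pics/{name}.png",cv2.resize(im[y-40:y+12,x-20:x+20],None,fx=9,fy=9,interpolation=cv2.INTER_NEAREST))
    print(name,e,q,res,round(arm.current_t(),2))
E
python3 - <<'E'
from tip import *
np.set_printoptions(precision=4,suppress=True)
arm.move_l([.4245,-.1612,.275],Rz(93),feed=.2);arm.sleep(.1);tipmeas("t93")
arm.move_to([.4245,-.1612,.275],Rz(3));arm.sleep(.1);tipmeas("t3")
arm.move_to([.4245,-.1612,.275],Rz(-87));arm.sleep(.1);tipmeas("t-87")
im=np.hstack([cv2.imread(f"pics/{n}.png")[:,60:310] for n in("t93","t3","t-87")]);cv2.imwrite("pics/tt.png",im);print(im.shape)
E
```

```text
t93 [ 0.4239 -0.1609  0.2741] [267.5771 189.788 ] [(188, np.float64(-1.17), 297), (187, np.float64(-1.16), 286), (186, np.float64(-2.73), 501), (185, np.float64(-1.64), 273), (183, np.float64(-0.49), 2), (182, np.float64(-0.75), 8), (181, np.float64(-1.5), 3), (179, np.float64(-133.94), 0)] 15.56
t3 [ 0.4245 -0.1612  0.2749] [267.5608 189.4054] [(188, np.float64(-1.54), 31), (187, np.float64(-0.64), 418), (185, np.float64(-0.73), 255), (184, np.float64(0.41), 173), (183, np.float64(2.47), 44), (182, np.float64(-0.5), 11), (180, np.float64(-0.44), 8), (179, np.float64(-0.45), 12)] 17.17
t-87 [ 0.4245 -0.1612  0.275 ] [267.5658 189.3749] [(188, np.float64(2.37), 115), (187, np.float64(1.89), 268), (185, np.float64(1.46), 190), (184, np.float64(2.21), 170), (183, np.float64(4.07), 174), (182, np.float64(3.69), 137), (180, np.float64(1.82), 17), (179, np.float64(-267.46), 0)] 18.77
(468, 750, 3)
```

View pics/tt.png

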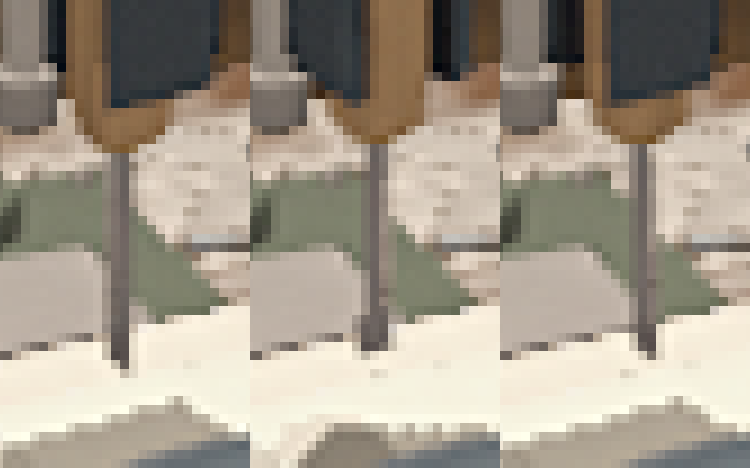

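```bash
cat > drv.py <<'E'
from h import *
np.set_printoptions(precision=4,suppress=True)
O=np.array([.0050,-.0005,0])
def tcp(tip,psi): return np.array([tip[0],tip[1],tip[2]])-Rz(psi)@O*[1,1,0]
E
python3 - <<'E'
from drv import *
T=np.array([.4241,-.1606]);psi=-87
arm.move_to(tcp([*T,.225],psi),Rz(psi));arm.sleep(.1);f0=arm.current_force();print(f0,arm.current_t())
arm.move_l(tcp([*T,.2065],psi),feed=.08)
z=.2065;hit=None
def fz(): return arm.current_force()-f0
while z>.197:
    z-=.0007;arm.move_l(tcp([*T,z],psi),feed=.03);f=fz()
    print(round(z,4),arm.current_ee_pos(),f)
    if f[2]>4: break
np.save("f0.npy",f0)
if z>.2015:
  zc=z
  for dy in [.0007,.0014,-.0007,-.0014,-.0021,.0021]:
    arm.move_l(tcp([T[0],T[1]+dy,zc],psi),feed=.02);f=fz();e=arm.current_ee_pos();print(round(dy,4),e,f)
    if f[2]<2.5:
        arm.move_l(tcp([T[0],T[1]+dy,zc-.0015],psi),feed=.02);f=fz();print("push",arm.current_ee_pos(),f)
        if f[2]<5: print("IN");break
        arm.move_l(tcp([T[0],T[1]+dy,zc],psi),feed=.02)
print(arm.current_t())
E
```

```text
[0.0699 0.2732 0.6486] 19.1917
0.2058 [ 0.4235 -0.1557  0.2062] [ 0.6484 -0.0703 -1.568 ]
0.2051 [ 0.4233 -0.1556  0.2051] [-0.9641 -0.3346 -2.0986]
0.2044 [ 0.4233 -0.1556  0.2044] [-1.0316 -1.5928 -1.442 ]
0.2037 [ 0.4233 -0.1556  0.2037] [-0.0302 -1.04   -0.9966]
0.203 [ 0.4233 -0.1556  0.203 ] [ 0.4625  0.6222 -0.7058]
0.2023 [ 0.4233 -0.1556  0.2022] [ 0.2378 -0.4959 -1.8327]
0.2016 [ 0.4233 -0.1556  0.2016] [ 0.0349 -0.5325 -1.3434]
0.2009 [ 0.4233 -0.1556  0.2008] [ 0.2973 -0.5153 -0.6368]
0.2002 [ 0.4233 -0.1556  0.2002] [-0.5198  0.4738 -1.5705]
0.1995 [ 0.4234 -0.1557  0.1995] [ 0.4657 -0.4711 -0.8723]
0.1988 [ 0.4235 -0.1557  0.1992] [-2.932   0.5525  8.1435]
22.325
```

Run:
```python
from drv import *
f0=np.load("f0.npy");T=np.array([.4241,-.1606]);t0=arm.current_torque()
arm.move_l(tcp([*T,.2000],-87),feed=.03)
for psi in [-73,-59,-45,-31,-17,-3,5,11]:
    arm.move_l(tcp([*T,.2000],psi),Rz(psi),feed=.03);print(psi,arm.current_ee_pos(),arm.current_force()-f0,arm.current_torque(),arm.current_width(),round(arm.current_t(),2))
```

```text
-73 [ 0.4223 -0.1561  0.2   ] [ 0.7696 -2.1994 -2.4254] [-0.3497 -0.2696 -0.0084] 0.02572851072613073 22.97
-59 [ 0.4213 -0.1568  0.2   ] [ 2.4252 -3.5162 -4.9261] [-0.7821 -0.4691 -0.0172] 0.025912435895189486 23.36
-45 [ 0.4205 -0.1576  0.2001] [ 3.4977 -4.8789 -5.1217] [-1.1081 -0.8133 -0.0393] 0.02632496056245307 23.75
-31 [ 0.42   -0.1588  0.2001] [ 4.0183 -5.3208 -5.641 ] [-1.2786 -0.8536 -0.1148] 0.0257481453114678 24.14
-17 [ 0.4197 -0.16    0.2001] [ 3.7475 -4.4605 -5.9315] [-1.3135 -1.0281 -0.0618] 0.025987747181432253 24.53
-3 [ 0.4197 -0.1612  0.2001] [ 3.6232 -5.0741 -5.6024] [-1.3223 -1.1858 -0.0477] 0.026048002990748012 24.93
5 [ 0.4199 -0.1619  0.2002] [ 4.7618 -5.3114 -6.0155] [-1.2522 -1.3217 -0.0999] 0.025632423866191002 25.22
11 [ 0.4201 -0.1624  0.2002] [ 3.9547 -4.8558 -5.5291] [-1.2941 -1.3708 -0.0626] 0.025952004183066424 25.48
```

Run:
```python
from drv import *
f0=np.load("f0.npy");T=np.array([.4241,-.1606])
for psi in [6,1]:
    arm.move_l(tcp([*T,.2000],psi),Rz(psi),feed=.03);print(psi,arm.current_force()-f0,arm.current_torque())
for z in [.2015,.203,.205,.209]:
    arm.move_l(tcp([*T,z],psi),feed=.03);print(z,arm.current_force()-f0,arm.current_torque(),arm.current_width())
arm.move_l(tcp([*T,.275],psi),feed=.2);print(arm.current_t(),arm.current_force()-f0)
from tip import tipmeas
arm.sleep(.1);tipmeas("tA");save("scene","afterlock",(200,80,360,220),5)
```

```text
6 [ 4.8047 -1.3519 -0.5605] [-0.4957 -1.359  -0.0397]
1 [ 4.1254 -2.4086 -0.0665] [-0.4994 -1.3082  0.0038]
0.2015 [ 5.5228  0.0365 -0.4128] [-0.0656 -1.4002 -0.0558] 0.025612799840376767
0.203 [ 4.4553 -0.3533  0.1904] [ 0.1191 -1.2785 -0.0127] 0.026019090165461643
0.205 [ 0.2934 -0.528   1.8841] [ 0.0377 -0.0544 -0.0036] 0.026013904165466527
0.209 [-0.4308 -0.0115 -1.5318] [0.0151 0.0048 0.0065] 0.025826723067915214
27.4917 [ 0.2966 -0.7568 -1.5307]
tA [ 0.4185 -0.1609  0.2741] [268.4531 190.5365] [(189, np.float64(-1.31), 71), (188, np.float64(-0.41), 447), (187, np.float64(-0.42), 398), (185, np.float64(-0.52), 201), (184, np.float64(0.8), 199), (183, np.float64(3.57), 67), (181, np.float64(-0.34), 15), (180, np.float64(-0.35), 15)] 27.64
```

View pics/afterlock.png

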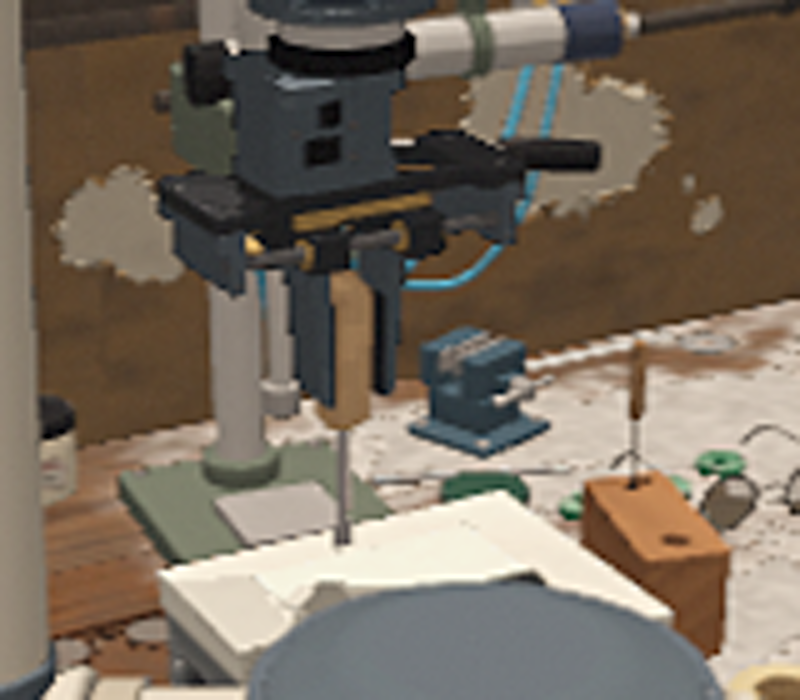

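View pics/tA.png

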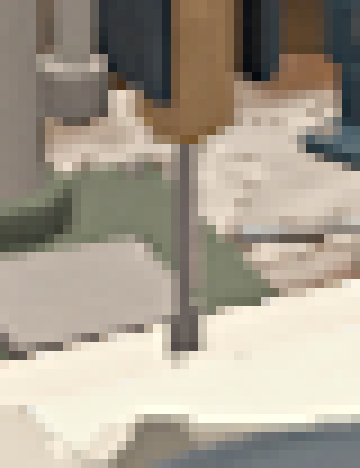

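Run:
```python
from drv import *
print(onz("scene",(335,187.8),.08),onz("scene",(334.8,188.5),.08))
arm.move_l([.42,-.25,.30],feed=.25)
psi=-13
print(arm.current_joint_positions())
arm.move_joints([-72,28,72,0,80,-72+90-psi])
print(arm.current_t(),arm.current_ee_pos(),arm.current_tool_rot())
a=save("top","topL");cv2.imwrite("pics/topLz.png",cv2.resize(a[140:230,220:390],None,fx=4.5,fy=4.5,interpolation=cv2.INTER_CUBIC))
```

```text
[ 0.5087 -0.4492  0.08  ] [ 0.5048 -0.4457  0.08  ]
[-37.8305  12.535   88.1374   0.006   79.3866  51.2395]
29.625 [ 0.255  -0.5877  0.2484] [[ 0.9747 -0.2235  0.0003]
 [-0.2235 -0.9747 -0.0001]
 [ 0.0004 -0.     -1.    ]]
```

View pics/topLz.png

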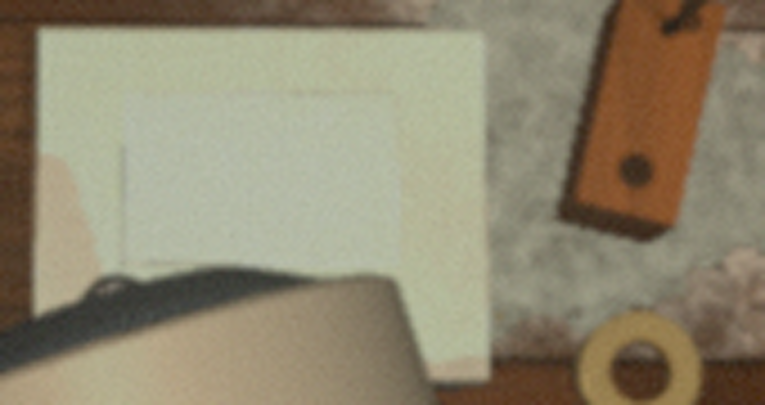

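Run:
```python
from drv import *
a=cv2.imread("pics/topL.png");g=cv2.cvtColor(a,cv2.COLOR_BGR2GRAY).astype(float)
s=g[172:184,355:367];w=np.clip(80-s,0,None);yy,xx=np.mgrid[172:184,355:367];px=((w*xx).sum()/w.sum(),(w*yy).sum()/w.sum());H=onz("top",px,.08);print(px,H)
psi=-13
T=H[:2]
print(tcp([*T,.25],psi))
arm.move_to(tcp([*T,.255],psi),Rz(psi));print(arm.current_t());arm.sleep(.15)
print(arm.current_ee_pos(),proj("scene",[*T,.08]))
save("scene","r1",(280,100,400,220),6)
```

```text
(np.float64(360.9127205199629), np.float64(177.40947075208913)) [ 0.5098 -0.4483  0.08  ]
[ 0.5048 -0.4476  0.25  ]
30.7833
[ 0.5037 -0.4487  0.255 ] [334.5654 187.7367]
```

View pics/r1.png

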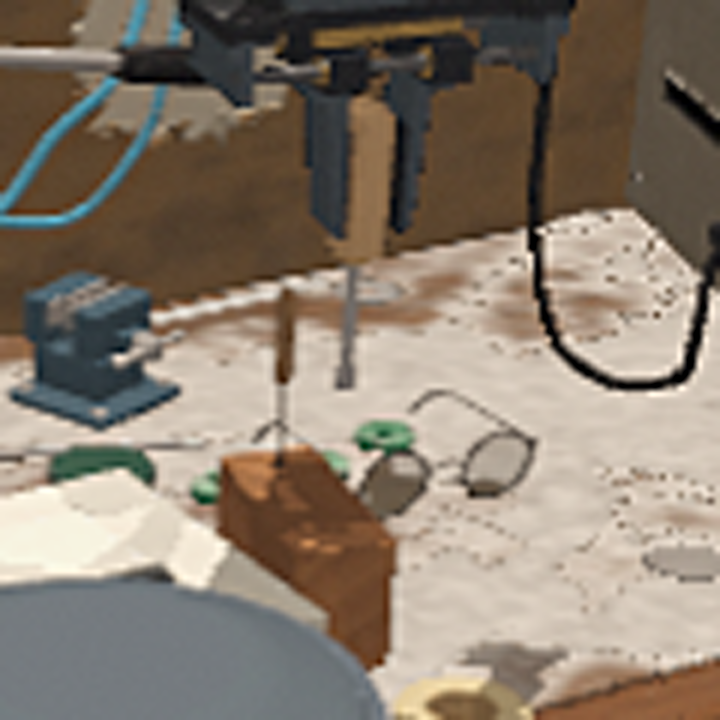

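Run:
```python
from drv import *
T=[.5098,-.4483]
print(proj("scene",[*T,.1588])-proj("scene",[*T,.08])+[335.0,187.8],proj("scene",[*T,.1608])-proj("scene",[*T,.08])+[335.0,187.8], arm.current_ee_pos())
```

```text
[336.3957 165.461 ] [336.4323 164.8797] [ 0.5038 -0.4486  0.255 ]
```

Run:
```python
from drv import *
T=[.5098,-.4483];psi=-13
arm.move_l(tcp([*T,.185],psi),feed=.12);arm.sleep(.05);f0=arm.current_force();print(arm.current_ee_pos(),f0)
for z in [.17,.155,.13,.108]:
    arm.move_l(tcp([*T,z],psi),feed=.09);f=arm.current_force()-f0;print(z,arm.current_ee_pos(),f,arm.current_t())
    if f[2]>6: break
else:
  for z in np.arange(.106,.098,-.0015):
    arm.move_l(tcp([*T,z],psi),feed=.04);f=arm.current_force()-f0;print(round(z,4),f)
    if f[2]>2.5: break
```

```text
[ 0.5052 -0.4481  0.186 ] [ 0.2268  0.3453 -1.3679]
0.17 [ 0.5047 -0.4475  0.1699] [-0.7913 -0.0223  0.0769] 32.0833
0.155 [ 0.5046 -0.4475  0.1548] [-0.6989 -0.9471  1.1223] 32.4
0.13 [ 0.5048 -0.4476  0.13  ] [-0.7833 -0.1551  1.3723] 32.825
0.108 [ 0.5047 -0.4476  0.1079] [-0.1591 -0.8212  0.8112] 33.2167
0.106 [-0.4106 -0.3788 -0.1491]
0.1045 [0.4493 0.0663 1.2395]
0.103 [-0.9219 -0.4376  0.4347]
0.1015 [ 0.0892  0.1215 -0.0045]
0.1 [0.4707 0.2721 0.307 ]
0.0985 [-0.3618 -0.2486  5.6525]
```

Run:
```python
from drv import *
arm.grip(.06);p=arm.current_ee_pos()
arm.move_l([p[0],p[1],.215],feed=.25)
arm.move_l([.46,-.34,.26],Rz(40),feed=.3)
arm.grip(.045)
save("scene","dr",(280,100,400,220),5);print(arm.current_t())
arm.move_to([.412,-.237,.22],Rz(90.5));arm.sleep(.1);print(arm.current_ee_pos(),arm.current_t(),arm.current_joint_positions())
save("scene","hh",(200,80,360,220),5)
```

```text
37.5833
[ 0.4127 -0.2379  0.2203] 38.4917 [-37.1451  15.8982  96.8928  -0.0038  67.1507 -37.5086]
```

View pics/dr.png

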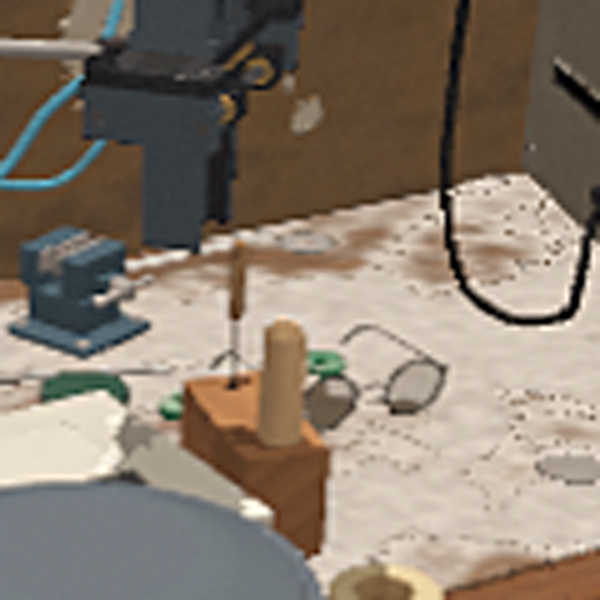

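View pics/hh.png

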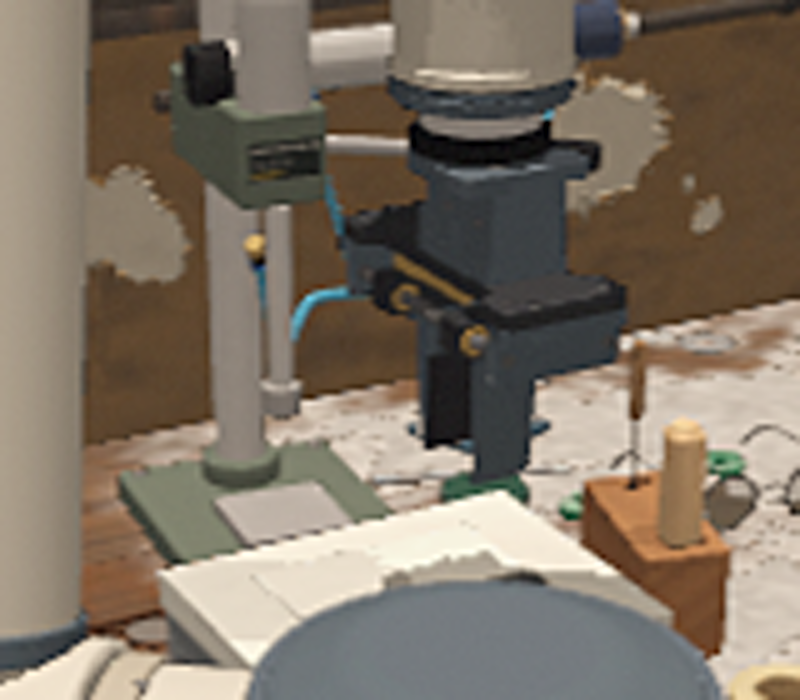

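Run:
```python
from h import *
np.set_printoptions(precision=3,suppress=True)
print(tri((296,78),(255.8,157.6)))
a=cv2.imread("pics/rawtop1.png");cv2.imwrite("pics/dp.png",cv2.resize(a[0:130,250:450],None,fx=4,fy=4))
```

```text
(array([ 0.75 , -0.282,  0.132]), np.float64(1.8856649593473576e-05))
```

View pics/dp.png

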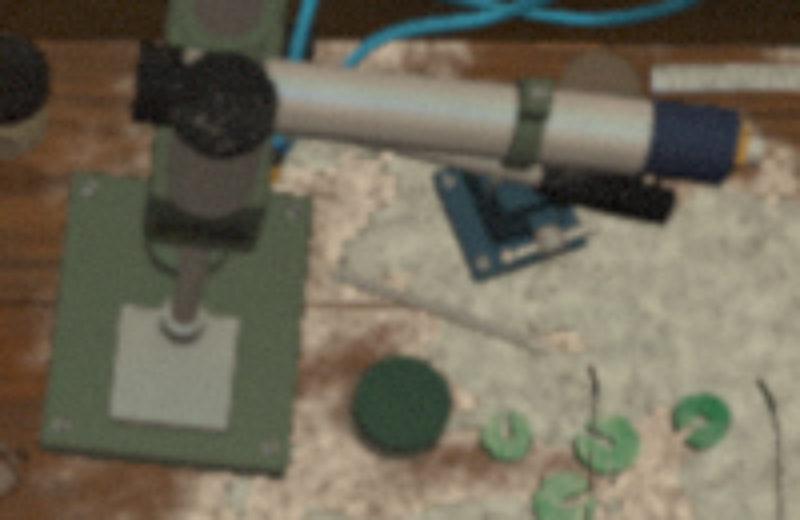

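```bash
cat > hood.py <<'E'
from h import *
np.set_printoptions(precision=4,suppress=True)
HX,HY,HZ=.580,-.2372,.080
r=np.hypot(.168,.057);a0=np.arctan2(.057,.168)
def Rt(t):
    c,s=np.cos(t),np.sin(t); return np.array([[0,c,s],[1,0,0],[0,s,-c]])
def pose(th,dep=.015,tilt=None):
    t=np.radians(20)*th/1.5 if tilt is None else tilt
    b=np.array([HX-r*np.cos(a0+th),HY,HZ+r*np.sin(a0+th)]); R=Rt(t); return b+R[:,2]*dep,R
E
python3 - <<'E'
from hood import *
p,R=pose(0);arm.move_l(p,R,feed=.15);f0=arm.current_force();print(arm.current_ee_pos(),f0)
arm.grip(.0);print(arm.current_width(),arm.current_force()-f0,arm.current_t())
np.save("f0.npy",f0)
for th in [.06,.2]:
    p,R=pose(th);arm.move_l(p,R,feed=.08);print(th,arm.current_ee_pos(),p,arm.current_force()-f0,arm.current_width(),arm.current_t())
    if np.abs(arm.current_force()-f0).max()>30:break
E
```

```text
[ 0.4124 -0.2375  0.1225] [ 0.017 -0.336  0.28 ]
0.008894565591289276 [11.906   5.8985 -3.0342] 39.9833
0.06 [ 0.4176 -0.2374  0.1324] [ 0.4159 -0.2372  0.132 ] [12.1365  2.8086 -9.4802] 0.0094396453771024 40.2667
0.2 [ 0.4285 -0.2373  0.1545] [ 0.4274 -0.2372  0.1543] [ 8.3668  0.6102 -9.8481] 0.008741141554356213 40.7333
```

```bash
sed -i 's/HX,HY,HZ=.580/HX,HY,HZ=.581/' hood.py
python3 - <<'E'
from hood import *
f0=np.load("f0.npy")
for th in [.42,.64,.86,1.08,1.3,1.49]:
    p,R=pose(th);arm.move_l(p,R,feed=.13);print(th,arm.current_ee_pos()-p,arm.current_force()-f0,arm.current_width(),arm.current_t())
    if np.abs(arm.current_force()-f0).max()>35:break
save("scene","up1",(200,60,360,220),5)
E
```

```text
0.42 [-0.0011  0.0001  0.0004] [-12.1239  -2.3759   7.8319] 0.009159714892260013 41.1917
0.64 [-0.0008  0.0001  0.0007] [-13.0276   0.1537  13.6268] 0.009271959088006255 41.65
0.86 [-0.0002  0.0001  0.0008] [-8.7649  2.6093 16.5079] 0.009201652935076347 42.1083
1.08 [0.     0.     0.0005] [-3.1932  3.4954 11.9827] 0.00904159580685013 42.5667
1.3 [-0.0002  0.     -0.    ] [-1.0866  3.2452  5.9368] 0.009034837476354257 43.025
1.49 [-0.0005  0.0001 -0.0003] [0.7455 1.9675 1.7248] 0.009184301988202975 43.4417
```

View pics/up1.png

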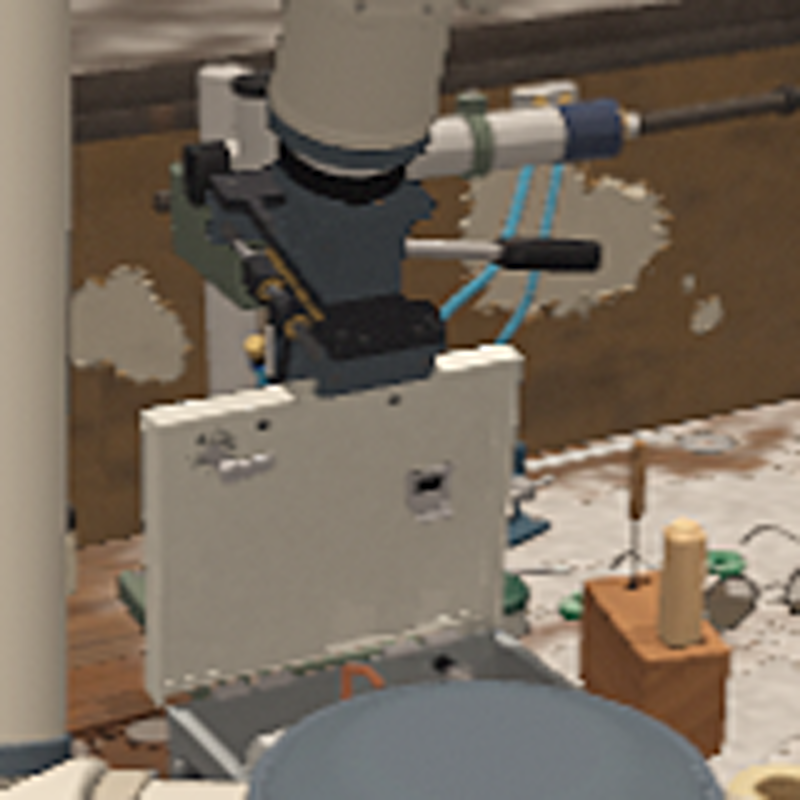

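Run:
```python
from hood import *
print("ball",onz("scene",(288.6,192.0),.07),onz("scene",(288.4,192.7),.07),proj("scene",(.568,-.307,.07)))
arm.grip(.026);print(arm.current_width())
p,R=pose(1.49);arm.move_l(p-R[:,2]*.085,feed=.25)
print(arm.current_t(),arm.current_force())
arm.move_l([.52,-.30,.31],Rt(0),feed=.35)
arm.move_to([.50,-.307,.22],Rz(0));arm.grip(.036)
print(arm.current_t(),arm.current_joint_positions(),arm.current_ee_pos())
save("scene","pr",(200,60,360,220),5);a=save("top","prt")
```

```text
ball [ 0.5709 -0.3121  0.07  ] [ 0.5668 -0.309   0.07  ] [287.6755 192.6809]
0.026272748716784224
44.45 [ 0.1531  1.1097 -0.2312]
46.7667 [-37.3795  24.8477  82.2083   0.002   72.9389  52.6102] [ 0.5   -0.307  0.22 ]
```

View pics/pr.png

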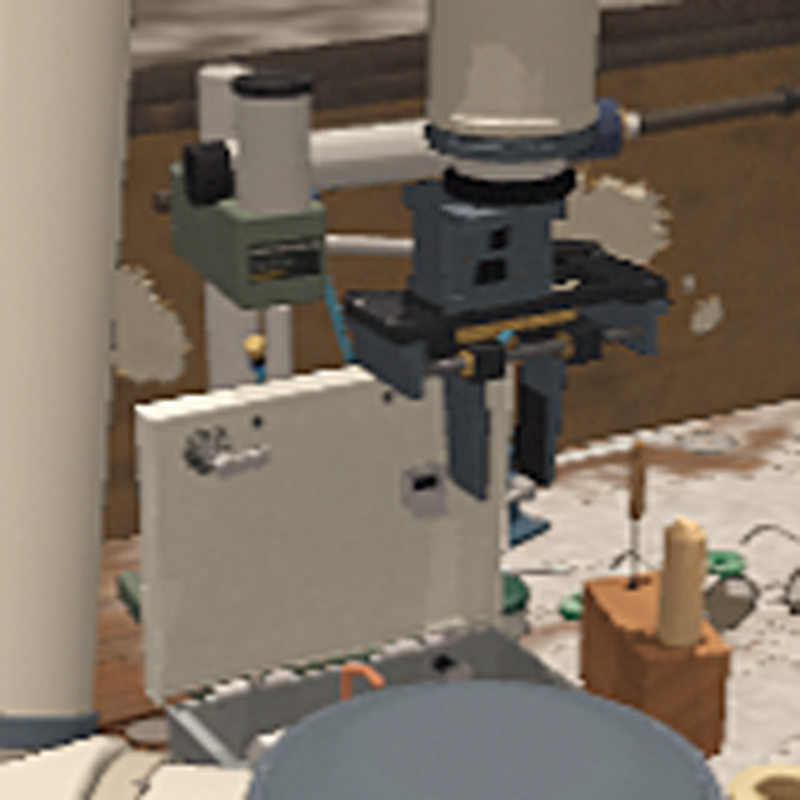

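View pics/prt.png

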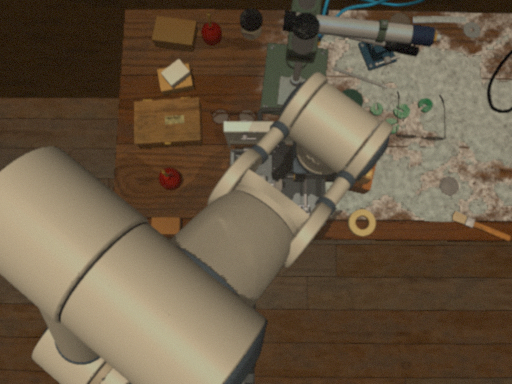

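Run:
```python
from hood import *
PX,PY,PZ,d=.431,-.308,.070,.078
R=Rz(0)
def pp(phi): return np.array([PX+d*np.cos(phi),PY,PZ+d*np.sin(phi)-.016])
arm.move_l(pp(0)+[0,0,.06],R,feed=.2)
f0=arm.current_force()
arm.move_l(pp(0),R,feed=.15);print(arm.current_ee_pos(),arm.current_force()-f0)
arm.grip(0);print(arm.current_width(),arm.current_force()-f0,arm.current_t())
if arm.current_width()>.004:
  for phi in [.2,.4,.6,.785]:
    arm.move_l(pp(phi),R,feed=.12);print(phi,arm.current_ee_pos()-pp(phi),arm.current_force()-f0,arm.current_width(),arm.current_t())
```

```text
[ 0.5095 -0.3084  0.0551] [ 0.3357 -0.9304 -2.2471]
0.007082487150798717 [-0.684  -2.0351  3.7769] 48.6583
0.2 [-0.0001 -0.0002  0.0003] [-2.0253 -3.82   -1.8141] 0.00732977180098234 48.9417
0.4 [-0.0001 -0.0002  0.0001] [-0.294  -3.9384 -1.9173] 0.007401363617381712 49.225
0.6 [ 0.     -0.0002 -0.    ] [-1.0508 -4.9083 -1.8574] 0.0069766814775235305 49.5083
0.785 [ 0.0002 -0.0002 -0.0001] [-0.4422 -5.0538 -2.8845] 0.006924976242851667 49.775
```

Run:
```python
from hood import *
arm.grip(.036);e=arm.current_ee_pos()
arm.move_l([e[0],e[1],.30],Rz(0),feed=.3)
save("scene","pr2",(200,60,360,220),5);print(arm.current_t())
```

```text
51.225
```

View pics/pr2.png

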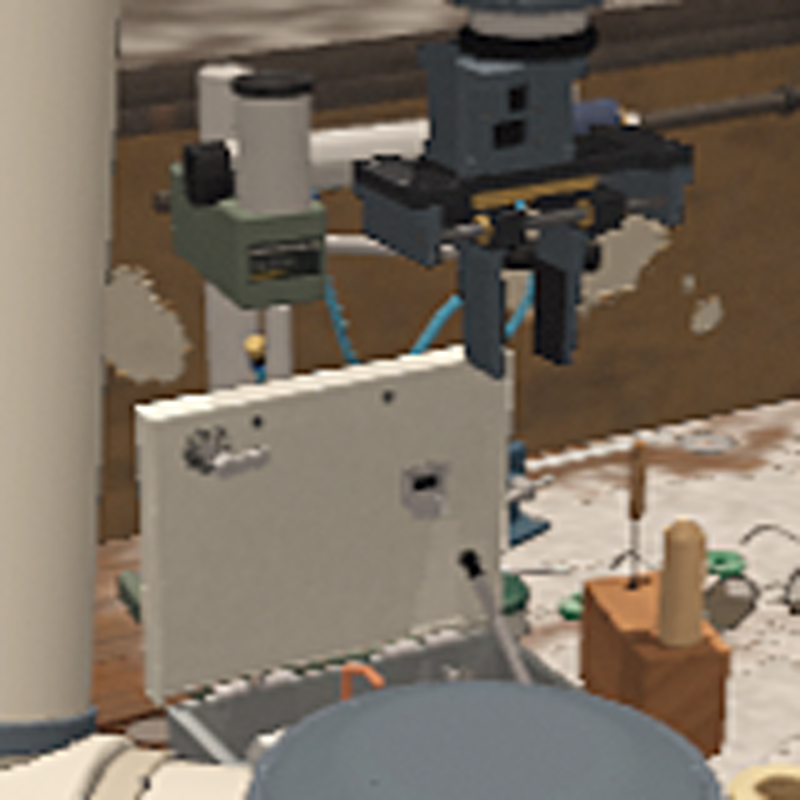

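Run:
```python
from hood import *
for phi in(.72,.76,.8,.84): print(phi,proj("scene",(.431+.137*np.cos(phi),-.308,.07+.137*np.sin(phi))))
t=np.radians(20)
arm.move_to([.54,-.24,.345],Rt(t));arm.grip(.026)
p,R=pose(1.53,tilt=t);arm.move_l(p-R[:,2]*.07,R,feed=.25);arm.move_l(p,R,feed=.18)
f0=arm.current_force();arm.grip(0);print(arm.current_width(),arm.current_force()-f0,f0,arm.current_t());np.save("f0.npy",f0)
```

```text
0.72 [293.6535 170.8962]
0.76 [294.2765 170.1255]
0.8 [294.929  169.4131]
0.84 [295.6104 168.7604]
0.009225500221457189 [-3.7281  0.5986  7.0739] [ 0.3602 -0.5024  0.6832] 54.5167
```

Run:
```python
from hood import *
a=save("scene","pr3",(270,150,320,200),12)
g=a.astype(int).sum(2);
for y in range(166,180): print(y,' '.join(f"{g[y,x]//3:3d}" for x in range(286,303)))
```

```text
166 129 132 132 133 134 129 127 127 126 126 127 125 125 120 154 136  91
167 129 132 133 134 135 133 129 128 128 128 127 127 124 120 167 146  87
168 130 133 134 135 135 132 129 131 132 132 134 131 125 120 172 141  44
169 130 134 134 134 136 136 136 125 129 136 132 128 125 120 171 156 111
170 134 133 134 135 139 128  86  47  47 116 136 128 126 121 127 176 196
171 135 134 134 135 140 113  45   8   9  69 123 132 125 120 178 203 202
172 136 135 134 135 140 107  38   8  14  62 121 132 124 119 186 206 203
173 137 136 134 136 139 137 103  41  10  20 114 134 126 120 205 218 196
174 137 135 135 135 138 135 138  86   0  16  65 112 127 125 132 137 143
175 136 135 134 135 137 134 136 103  55 122 135 124 126 130 105  77  80
176 136 135 136 137 139 133 132 131 117 125 138 131 124 133 112  79  72
177 136 137 136 138 137 133 129 133 119 115 138 134 125 140 113  73  76
178 137 137 137 137 136 132 131 131 130 113 121 136 129 136 110  72  77
179 136 139 137 136 137 132 130 131 132 118 114 141 134 136 113  84  93
```

View pics/pr3.png

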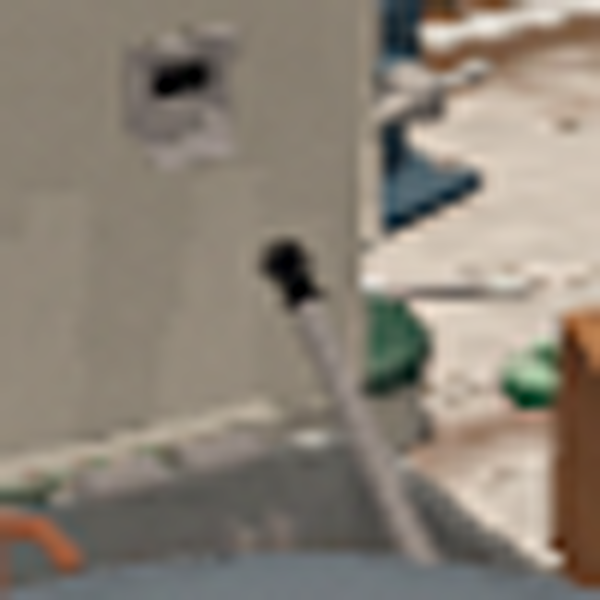

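Run:
```python
from hood import *
for b in((0,0),(.4,-.7),(.9,-.7)):
  for Y in(-.308,-.311,-.305):
    o,r_=ray("scene",(293.25-b[0],171.5-b[1]));p=o+r_*(Y-o[1])/r_[1];d=p-[.431,Y,.07];print(b,Y,p,np.hypot(d[0],d[2]),np.arctan2(d[2],d[0]))
# rod line: two points on rod lower: (328,345)&(415,540) in pr3 zoom
print(arm.current_t())
for zx,zy in((285,260),(312,305),(360,420),(425,555)):
    o,r_=ray("scene",((zx+.5)/12-.5+270-.4,(zy+.5)/12-.5+150+.7));p=o+r_*(-.308-o[1])/r_[1];print(p)
```

```text
(0, 0) -0.308 [ 0.5364 -0.308   0.1573] 0.136885270622357 0.6920535099376032
(0, 0) -0.311 [ 0.5415 -0.311   0.1547] 0.13922749179672825 0.6539413346943033
(0, 0) -0.305 [ 0.5313 -0.305   0.16  ] 0.13474862132286503 0.7314331294380157
(0.4, -0.7) -0.308 [ 0.5388 -0.308   0.154 ] 0.1366592419894122 0.6622776412972624
(0.4, -0.7) -0.311 [ 0.5439 -0.311   0.1514] 0.13915578844611268 0.6245104385216431
(0.4, -0.7) -0.305 [ 0.5336 -0.305   0.1567] 0.13436469940679813 0.7013921977731529
(0.9, -0.7) -0.308 [ 0.5418 -0.308   0.1528] 0.13836476657684257 0.6417136693260248
(0.9, -0.7) -0.311 [ 0.547  -0.311   0.1501] 0.1409739824771548 0.6047016758647905
(0.9, -0.7) -0.305 [ 0.5367 -0.305   0.1555] 0.13595221600480287 0.68009346155226
54.5667
[ 0.5385 -0.308   0.1551]
[ 0.5245 -0.308   0.148 ]
[ 0.4994 -0.308   0.1258]
[ 0.4664 -0.308   0.1019]
```

Run:
```python
from hood import *
t=np.radians(20)
arm.grip(.026);p,R=pose(1.53,tilt=t)
arm.move_l(p-R[:,2]*.08,R,feed=.35)
PX,PY,PZ,d=.428,-.3085,.070,.078
def pp(phi): return np.array([PX+d*np.cos(phi),PY,PZ+d*np.sin(phi)-.016])
R0=Rz(0)
arm.move_l(pp(.67)+[0,0,.155],R0,feed=.3);print(arm.current_t())
arm.move_l(pp(.67),R0,feed=.3);print(arm.current_ee_pos()-pp(.67))
arm.grip(0);print(arm.current_width(),arm.current_t())
arm.move_l(pp(.795),R0,feed=.1);print(arm.current_ee_pos()-pp(.795),arm.current_force())
arm.grip(.026)
arm.move_l(pp(.795)+[0,0,.16],R0,feed=.35)
a=save("scene","pr4",(270,150,320,200),12);print(arm.current_t())
g=a.astype(int).sum(2)
for y in range(160,178): print(y,' '.join(f"{g[y,x]//3:3d}" for x in range(286,303)))
```

```text
57.1583
[ 0.0006 -0.0003  0.0011]
0.007051840695471418 58.25
[ 0.0006 -0.      0.0009] [5.2889 4.0083 2.7259]
59.65
160 110 136 138 130 129 127 127 129 129 131 130 129 130 130 145 119  58
161 111 135 147 137 128 128 128 130 130 129 129 129 130 129 145 109  33
162 109 112 115 126 129 128 129 130 129 131 133 133 129 128 161 129  37
163 114 119 124 127 129 128 129 130 131 131 131 131 130 128 163 129  34
164 128 134 137 136 136 137 132 131 131 131 131 130 129 128 163 133  59
165 134 137 136 137 137 134 129 131 132 132 131 129 129 125 160 142  90
166 134 136 136 136 139 133 128 133 134 134 132 131 128 126 158 140  95
167 134 136 136 138 138 138 136 137 126 115 131 136 129 123 170 149  91
168 134 136 138 138 139 134 136 112  65  36  75 122 133 125 175 144  46
169 134 136 138 139 139 134 139  94  10   7  17 115 135 126 175 161 114
170 138 137 137 138 139 139 140 106  41   8   5 119 140 126 130 180 201
171 139 139 138 139 140 135 137 139  94   5  10  72 122 127 183 207 206
172 139 139 138 139 140 135 133 141 100  20   2  10 109 128 190 211 207
173 141 139 139 140 139 135 134 139 107  33  45  76 119 129 211 222 201
174 141 138 138 139 140 136 133 136 137 124 113 110 116 125 135 141 146
175 140 138 138 140 141 137 133 133 137 130 115 111 115 131 109  79  84
176 140 140 140 142 142 137 134 134 134 136 123 113 111 131 116  81  76
177 140 140 141 140 142 135 133 134 133 137 125 110 108 130 111  77  80
```

View pics/pr4.png

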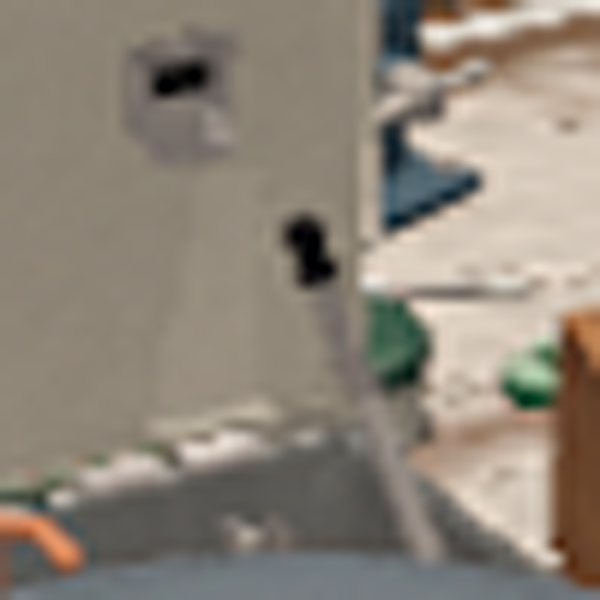

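Run:
```python
from hood import *
t=np.radians(20)
arm.move_to([.555,-.24,.335],Rt(t))
p,R=pose(1.53,tilt=t);arm.move_l(p-R[:,2]*.06,R,feed=.3);arm.move_l(p,R,feed=.25)
f0=arm.current_force();arm.grip(0);print(arm.current_width(),arm.current_t());np.save("f0.npy",f0)
if arm.current_width()>.006:
  for th in [1.25,1.0]:
    p,R=pose(th);arm.move_l(p,R,feed=.12);print(th,arm.current_ee_pos()-p,arm.current_force()-f0,arm.current_t())
save("scene","dn",(200,60,360,220),5)
```

```text
0.009231718413190301 62.3083
1.25 [ 0.0011 -0.0006  0.0016] [ 0.0383 -0.7218 11.2626] 62.875
1.0 [ 0.0004 -0.0005  0.0006] [-2.2924 -2.8469  8.2913] 63.4
```

View pics/dn.png

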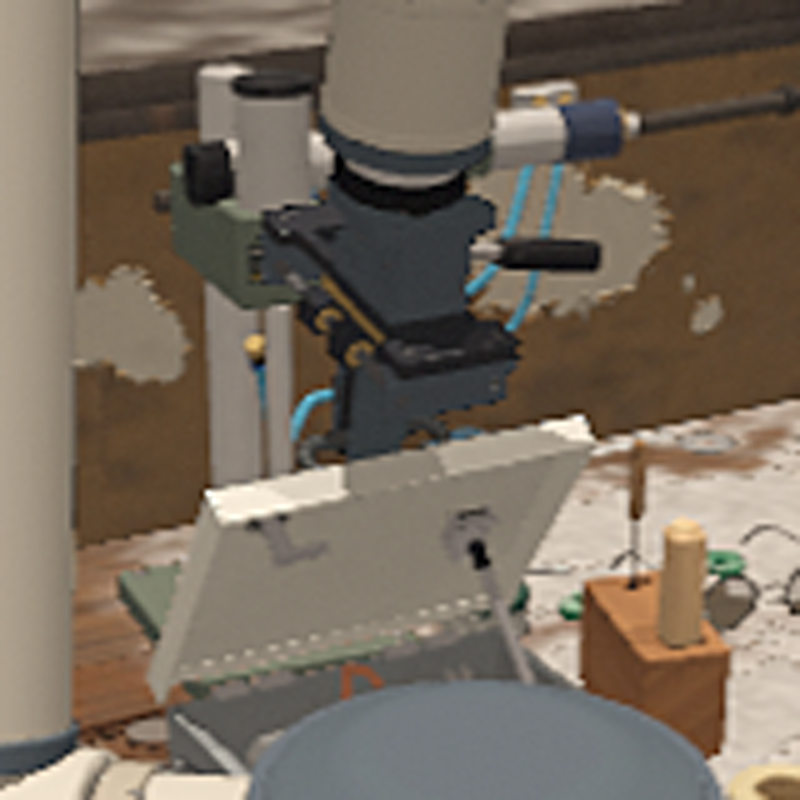

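Run:
```python
from hood import *
f0=np.load("f0.npy")
for th in [.92,.885,.865]:
    p,R=pose(th);arm.move_l(p,R,feed=.05);f=arm.current_force()-f0;print(th,arm.current_ee_pos()-p,f,arm.current_t())
    if f[2]>22: break
save("scene","dn2",(200,60,360,220),5)
```

```text
0.92 [ 0.0002 -0.0005  0.0001] [-1.1623 -4.6726  3.5205] 63.8917
0.885 [-0.0002 -0.0004 -0.0001] [-1.0718 -5.5996  2.3116] 64.1667
0.865 [ 0.0017 -0.0004  0.0008] [10.5499 -1.6889  3.0378] 64.4167
```

View pics/dn2.png

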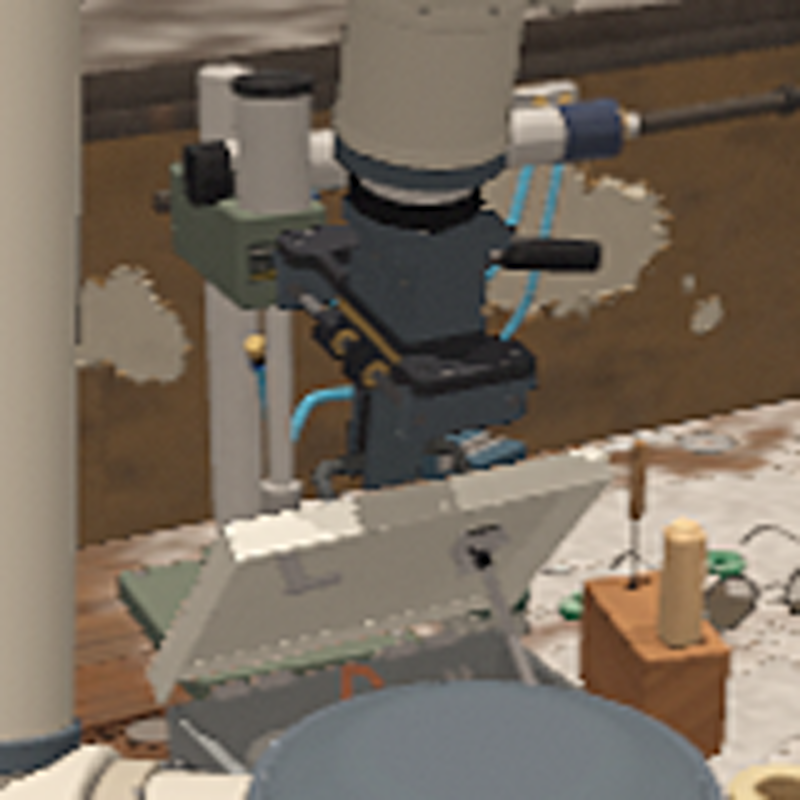

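Run:
```python
from hood import *
p,R=pose(.875);arm.move_l(p,R,feed=.05)
arm.grip(.019);arm.move_l(p-R[:,2]*.08,feed=.2);print(arm.current_t(),arm.current_force())
save("scene","end",(200,60,360,220),5)
```

```text
65.6417 [0.6892 0.2838 0.3387]
```

View pics/end.png

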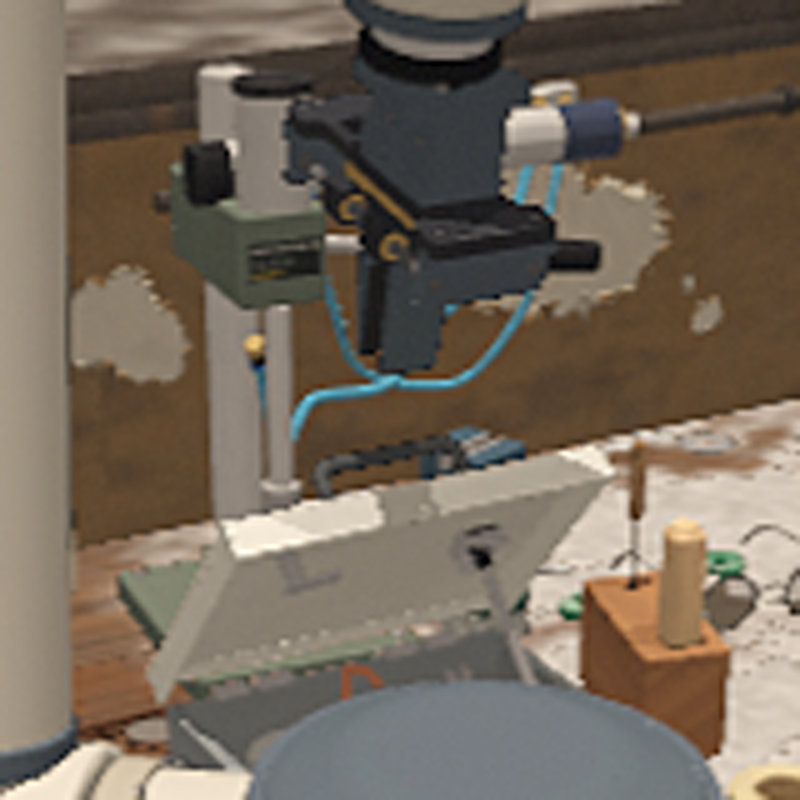

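The hood is resting on the prop with the ball in its socket. The gripper is clear, and the driver stands upright in its hole.

Run:
```python
from rig import arm
arm.sign_off()
```

```text
the job is handed in; nothing more can be done
```

The edger is open and the job was handed in at about 65.7 s on the robot's clock.

- **Lock:** I turned it anticlockwise about a quarter turn with the driver, then turned the blade back a little before drawing it out.
- **Driver:** It is back upright in its rack hole.
- **Hood and prop:** I raised the hood by its bow handle until it leaned back on its stop, and swung the prop up. I then lowered the hood gently onto the prop.

**Last checks:**
- The final picture shows the hood standing by itself, with the ball in the socket, at the commanded angle of about 0.87 rad.
- The gripper was clear of everything and the wrist force was near zero.
- The driver was upright. The robot was never sent near the oil can, tape roll or sanding block, but I did not re-measure their positions.

**What went wrong or was not confirmed:**
- The first search for the slot missed, because the driver sat about 5 mm off-centre in the grip. I measured the offset and corrected for it.
- The prop first ended at about 0.67 rad instead of 0.785, below the range the socket catches. I gripped it again and moved it to about 0.78.
- I never got a clear top view of the turned slot. That the lock is open rests on the hood lifting freely and on the pawl being seen turned aside.

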